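# Fit the strainer lid on the drain pot and hold its cover up

## Robot

A 6-joint arm with a two-finger parallel gripper is mounted at the origin on the work surface. World frame = base frame: x ahead of the robot, y to its left, z up, the work surface at z = 0. Lengths are in mm, angles in rad, forces in N, time in s.
With the tool pointing down it reaches from about 350 to 775 mm from the base axis. Payload 7.3 kg.
Tool frame: the origin (TCP) lies at the very end of the fingers, on their centre line; the grasp point (between the pads) lies 19 mm behind it (bot.grasp_offset is the distance from the TCP to the grasp point, in mm); z points along the fingers, y is the direction in which the jaws open and shut (so a half turn about z gives the same grasp; the last joint's range is limited). The gripper opens to 92 mm and grips with 3 to 60 N. Pads are 19 mm wide; open, the fingers measure 130 mm over their backs; the gripper's body (75 mm by 190 mm) begins 47 mm behind the grasp point.
Start: joints at [1.147, 0.342, 1.524, -0, 1.275, -0.146], TCP at [143.961, 504.896, 226.741] pointing down, gripper open.
Joint ranges: [-2.53, 2.53], [-0.77, 2.02], [0.04, 2.7], [-1, 4.14], [0.28, 2.66], [-3.11, 3.11]. Speed limits (rad/s): [2.57, 2.57, 3.14, 3.14, 3.14, 3.14].

## Interface

Orientations are given as [roll, pitch, yaw] about the fixed x, y, z axes, in that order (R = Rz(yaw) Ry(pitch) Rx(roll)).
In Python, from plant import bot gives the robot as it stands.
- The arm moves only by the tool servo_tool, never from a script. Its arguments are lists of equal length, an entry for each row: "angular": the turn, a rotation vector about the world's x, y, z in degrees, a list of three; "slide": the shift along the world's x, y, z in mm, a list of three; "grip": the opening, from -1 (shut) to 1 (fully open), so that 0 is half open. In form: {"angular": [[ax, ay, az], ...], "slide": [[dx, dy, dz], ...], "grip": [grip, ...]}. A call has 1 to 10 rows; each row is the pose to reach, as a shift and turn from the pose commanded when the call began; what a row does not reach only later rows make up. A row lasts 1/12 s, in which the tool goes at most 41.7 mm and 7.16 degrees, less where a joint would pass 70% of its speed; a pose out of reach is approached as far as the arm can. A call with a gripper value outside its range is refused whole. The fingers move at their own pace and stop on an object; the grip force is fixed at half the most. Time passes only in rows, so rows that repeat a pose let the fingers close. It gives the time, the measured TCP pose, the force and the opening at its end, in the units of the state.
- bot.get_obs(): the state, without advancing time (a new reading comes with each control period).
- bot.capture(name): name is "scene" or "side" or "wrist"; returns a dict with "img" (384x512x3 uint8, blue, green, red), "range_z" (384x512 float32, mm along the optical axis (not along the pixel's ray), 0 where there is no reading), "fov_y" (degrees; the focal length in pixels is half the picture's height over the tangent of half this angle, whatever the lens; pixels are square), "cx", "cy" (the principal point, pixels), "R" (3x3) and "t" (3): a world point X has camera coordinates R X + t; the wrist camera has in their place "T_tool_cam" (4x4, takes a point from camera to tool coordinates, whose origin is the TCP and whose axes are the flange's). Camera axes: x right, y down, z forward; pixel columns grow to the right and rows downward; lengths in mm; the calibration is good to about 2 mm. A picture is of the moment at which its call begins: read the wrist's pose just before it.
- bot.close_job(): hands the job in, once; it reports no verdict.
The state is a dict: "time": time; "joint_positions": joint angles; "dq": joint speeds; "tau": joint torques, N m; "tool_pos": TCP position; "tcp_rot": TCP orientation; "contact_force": force on the tool from outside, world axes, zero at the start; "moment": the same for the moment, N m; "grip_width": finger opening in mm.
Only numpy, scipy, OpenCV 4.12 (cv2) and the standard library are available. Lean on these libraries where they do the work, as an engineer would, in place of code of your own. Each camera call takes 0.05 s, during which the arm holds its last target.

## Task

Carry the pinned lid set to the empty steel drain pot and lower it gently, still pinned, until the strainer lid sits fully home in the mouth. Then draw the red-handled pin out of the clevis, park it in the open notch beside the bore and let go of it, and lift the blue cover alone straight up by its strap handle about 10 cm, so that the strainer lid stays seated in the pot and the pin rides along in its notch. Finish while still holding the cover up there, level and still, and leave the pipe, the two spray cans and the gauge alone.

Things in the scene. Friction and masses are not known exactly. Their poses are not given: they have to be found in the camera images.
- pot: round steel drain pot, open, empty, fixed to the bench; 140 mm outside, 4 mm wall, 90 mm tall; two loop handles reach 95 mm from its axis at 58 mm height. Origin: centre of its underside, z up. The mouth's free radius is 64.5 mm. Its yaw does not matter
- tray: black drip tray on which the lid set starts, 200 x 200 x 12 mm, 4 mm floor, fixed to the bench. Origin: centre of its underside
- strainer: inner (strainer) lid, aluminium with drain holes, about 260 g: a tapered plug, radius 56 mm at the bottom and 62 mm 16 mm up, under a 4 mm flange of radius 70.5 mm that rests on the pot's rim. Origin: centre of the plug's underside, z up; seated, it is on the pot's axis, 74 mm above the pot's origin. Pinned and carried, it hangs about 2.5 mm lower in the cover than when seated
- post_top (a point): top of the strainer lid's flat steel post, 63 mm above its origin; the post, 10 mm thick (along x) and 24 mm wide, stands up from its middle through a slot in the cover and has a 12.5 mm cross bore along x, 12 mm below its top
- cover: outer lid, blue, 154 mm across, skirt 9 mm deep, about 360 g, with clevis and strap handle on top. It rests on the strainer lid's flange (not on the pot). Origin: its centre, on the underside of its 3 mm plate, z up; resting, 20 mm above the strainer lid's origin, so 94 mm above the pot's origin once seated. It must rise 52 mm to come clear of the post
- cover_clevis (a point): middle of the clevis at its top, 43 mm above the cover's origin: two upright steel cheeks, 8 mm thick, at 6.5 to 14.5 mm either side (cover's x), from y = -16 to about +45 mm, with the strainer lid's post between them at y = 0
- cover_handle (a point): middle of the strap handle's bar, 71 mm above the cover's origin; straight, along the cover's y, 14 mm wide (along x), 12 mm high, free over 100 mm between its legs; pinch it from above across x, at its middle, near the centre of mass; 22 mm are free between bar and clevis
- cover_bore (a point): middle of the 12.5 mm bore through both cheeks, 31 mm above the cover's origin, its axis along the cover's x
- cover_notch (a point): where the pin's origin lies when parked: 30 mm to the cover's +y side of the bore, 2 mm higher. An open-topped notch in both cheeks, parallel to the bore; floor 28 mm above the cover's origin, 12 mm wide, flaring to about 20 mm at the cheek tops 15 mm up. The pin is laid in from above, grip on the cover's +x side as in the bore
- pin: clevis pin, 45 g: round steel shank 10 mm thick along its x, from its tip at x = -30 mm to the red grip; collar 18 mm across at x = 16.5 to 20.5 mm. Origin: on the axis, midway between the cheeks when home. It starts home in the bore, loose (no lock), grip on the cover's +x side, and is drawn towards +x; free of the cheeks after 45 mm
- pin_grip (a point): middle of the pin's red paddle grip, on its axis, 38 mm from the pin's origin along its x; 12 mm thick (along y), 24 mm long (along x), reaching 11.5 mm above and 13.5 mm below the axis; pinch it from above across y; 14 mm are free under it
- pipe: bystander: short steel test pipe with a weld bead and a white band, 102 mm across, 120 mm tall, standing; origin at the centre of its underside
- can_white: bystander: white spray can with green cap, 65 mm across, 190 mm tall; origin at the centre of its underside
- can_silver: bystander: silver spray can with green cap, 65 mm across, 190 mm tall; origin at the centre of its underside
- gauge: bystander: copper-faced field gauge lying flat, disc 32 mm across and 6 mm thick with a thin handle reaching 130 mm from its centre along its x; origin under the disc's centre

How it is judged (in metres and radians):
On the way, in this order (a step that is already met when the one before it is completed fails the run):
1. the lid set sits on the pot, strainer lid fully home, still pinned (horizontal distance between strainer and pot below 0.006 m and z of strainer in the frame of pot between 0.068 and 0.0775 m and angle between strainer's own z axis and vertical below 0.06 rad and z of cover in the frame of pot below 0.0985 m and x of pin in the frame of cover below 0.01 m and distance between pin and cover_bore below 0.012 m), for 0.2 s.
2. the pin is parked in the notch and let go, the lids still seated (horizontal distance between strainer and pot below 0.006 m and z of strainer in the frame of pot between 0.068 and 0.0775 m and angle between strainer's own z axis and vertical below 0.06 rad and z of cover in the frame of pot below 0.0985 m and x of pin in the frame of cover_notch between -0.008 and 0.013 m and y of pin in the frame of cover_notch between -0.005 and 0.005 m and z of pin in the frame of cover_notch between -0.004 and 0.004 m and angle between the x axis of pin and the x axis of cover, either way round below 0.15 rad and contact force between the fingers and pin below 0.1 N), for 0.2 s.
At the end, for the whole second after the job is handed in: Strainer seated in the pot (6 mm sideways, 3.5 mm up, 0.06 rad); pin lying released in the notch (5 mm sideways, 4 mm in height, -8 to +13 mm along, 0.15 rad); cover held still by its handle (50 mm) alone, 70 to 150 mm above its rest, within 80 mm of the pot's axis, tilt under 0.2 rad (horizontal distance between strainer and pot below 0.006 m and z of strainer in the frame of pot between 0.068 and 0.0775 m and angle between strainer's own z axis and vertical below 0.06 rad and x of pin in the frame of cover_notch between -0.008 and 0.013 m and y of pin in the frame of cover_notch between -0.005 and 0.005 m and z of pin in the frame of cover_notch between -0.004 and 0.004 m and angle between the x axis of pin and the x axis of cover, either way round below 0.15 rad and contact force between the fingers and pin below 0.1 N and z of cover in the frame of pot between 0.164 and 0.244 m and angle between cover's own z axis and vertical below 0.2 rad and horizontal distance between cover and pot below 0.08 m and contact force between the fingers and cover above 2 N and distance between the grasp point and cover_handle below 0.05 m and contact force between cover and strainer below 0.05 N and contact force between cover and pot below 0.05 N and linear speed of cover below 0.03 m/s and linear speed of strainer below 0.02 m/s); the arm keeps its last pose, push and grip.
It fails at once if the strainer lid leaves its seat in the pot (more than 3.5 mm up, 6 mm sideways or 0.06 rad of tilt) while the pin is out of the bore (distance between pin and cover_bore above 0.02 m and not (horizontal distance between strainer and pot below 0.006 m and z of strainer in the frame of pot between 0.068 and 0.0775 m and angle between strainer's own z axis and vertical below 0.06 rad)).
It fails at once if the lid set is dropped or rammed onto the pot (its last 12 mm faster than 0.3 m/s, or over 60 N) ((linear speed of strainer above 0.3 m/s and z of strainer in the frame of pot below 0.086 m and horizontal distance between strainer and pot below 0.02 m) or contact force between any of strainer, cover and pot above 60 N).
It fails at once if the pipe is moved more than 30 mm or tipped (distance of pipe from where it was at the start of the episode above 0.03 m or angle between pipe's own z axis and vertical above 0.3 rad).
It fails at once if a spray can is moved more than 30 mm or tipped ((distance of can_white from where it was at the start of the episode above 0.03 m or angle between can_white's own z axis and vertical above 0.3 rad) or (distance of can_silver from where it was at the start of the episode above 0.03 m or angle between can_silver's own z axis and vertical above 0.3 rad)).
It fails at once if the gauge is moved more than 30 mm (distance of gauge from where it was at the start of the episode above 0.03 m).
It also fails if it takes over 58 s, if anything falls off the work surface, if the arm or the gripper's body presses on something with over 40 N, if the wrist force passes 120 N, or if a joint passes its speed limit or range.

## Working session

There is one attempt and no reset: what is moved stays moved. The work goes in short steps, Python scripts to look and compute and a tool call to move; the robot and the scene stay as the last step left them, time stands still between calls to the robot, and variables do not carry over. Pictures are saved under pics/ and viewed, and the job is handed in when it is done.

Besides the shell and the picture viewer there is one more tool, called after "Call:" as name(argument=value, ...), one argument or row to a line, values as JSON. servo_tool: Moves the arm, as the interface text tells. Its arguments: {"type":"object","properties":{"angular":{"type":"array","items":{"type":"array","items":{"type":"number"}}},"slide":{"type":"array","items":{"type":"array","items":{"type":"number"}}},"grip":{"type":"array","items":{"type":"number"}}},"required":["angular","slide","grip"]}

```bash
mkdir -p pics; ls
cat > h.py <<'E'
from plant import bot
import numpy as np, cv2
def cap(n):
    o=bot.get_obs(); c=bot.capture(n)
    c['f']=c['img'].shape[0]/2/np.tan(np.radians(c['fov_y'])/2); c['obs']=o
    np.savez('cap_'+n+'.npz',**{k:v for k,v in c.items() if k!='obs'})
    return c
def world(c,u,v,z=None):
    """pixel + depth -> world (fixed cams)"""
    d=c['range_z'][int(v),int(u)] if z is None else z
    p=np.array([(u-c['cx'])/c['f']*d,(v-c['cy'])/c['f']*d,d])
    return c['R'].T@(p-c['t'])
def cloud(c):
    h,w=c['range_z'].shape
    u,v=np.meshgrid(np.arange(w),np.arange(h)); d=c['range_z']
    P=np.stack([(u-c['cx'])/c['f']*d,(v-c['cy'])/c['f']*d,d],-1)
    if 'R' in c: return (P-c['t'])@c['R']
    from scipy.spatial.transform import Rotation as Ro
    T=c['T_tool_cam']; P=P@T[:3,:3].T+T[:3,3]
    o=c['obs']; R=Ro.from_euler('xyz',o['tcp_rot']).as_matrix()
    return P@R.T+np.array(o['tool_pos'])
E
python3 - <<'E'
from h import *
print(bot.get_obs())
for n in ['scene','side','wrist']:
    c=cap(n); cv2.imwrite(f'pics/{n}0.png',cv2.resize(c['img'],(768,576)))
    print(n,c['fov_y'],c['cx'],c['cy'], c.get('R'),c.get('t'),c.get('T_tool_cam'))
E
```

```text
pics
{'time': 0.0, 'joint_positions': array([ 1.14702033e+00,  3.42697684e-01,  1.52497105e+00,  1.84498553e-05,
        1.27540619e+00, -1.45996905e-01]), 'dq': array([-7.50263671e-04, -2.54826658e-04,  9.72023390e-04, -9.85573557e-04,
       -6.86698277e-05, -8.23281280e-04]), 'tau': array([ 3.57842982e-04, -4.31224680e+01, -2.44219244e+01,  7.18487240e-02,
        5.56861516e-02, -1.43246111e-04]), 'tool_pos': array([143.77624383, 504.52601764, 226.0740011 ]), 'tcp_rot': array([-3.14012872e+00, -2.33094132e-04,  2.86380800e+00]), 'contact_force': array([ 0.29287012, -0.13758387,  0.1491725 ]), 'moment': array([ 0.02878389,  0.07313758, -0.0109547 ]), 'grip_width': 91.87995501437884}
scene 48.65154657776367 250.77035110238336 198.10437514583916 [[-0.73610033  0.67678928 -0.01061032]
 [ 0.46266404  0.49164451 -0.73771787]
 [-0.49406304 -0.54794338 -0.67502575]] [ 466.61761944 -227.11921064 1733.18972413] None
side 53.07676862186179 258.59951989798617 190.05791552853742 [[ 0.9773544  -0.21156208  0.00445718]
 [-0.16254371 -0.76405751 -0.62433618]
 [ 0.1354914   0.60947323 -0.78114305]] [-615.60093038  163.92603082 1121.33952868] None
wrist 67.06196224433742 255.10447702802333 193.48965496634497 None None [[-2.86387882e-04 -9.67464981e-01 -2.53004798e-01  6.80305550e+01]
 [ 9.99999677e-01 -4.67029195e-04  6.53926736e-04  1.00892623e-01]
 [-7.50811845e-04 -2.53004529e-01  9.67464803e-01 -1.57681121e+02]
 [ 0.00000000e+00  0.00000000e+00  0.00000000e+00  1.00000000e+00]]
```

View pics/scene0.png

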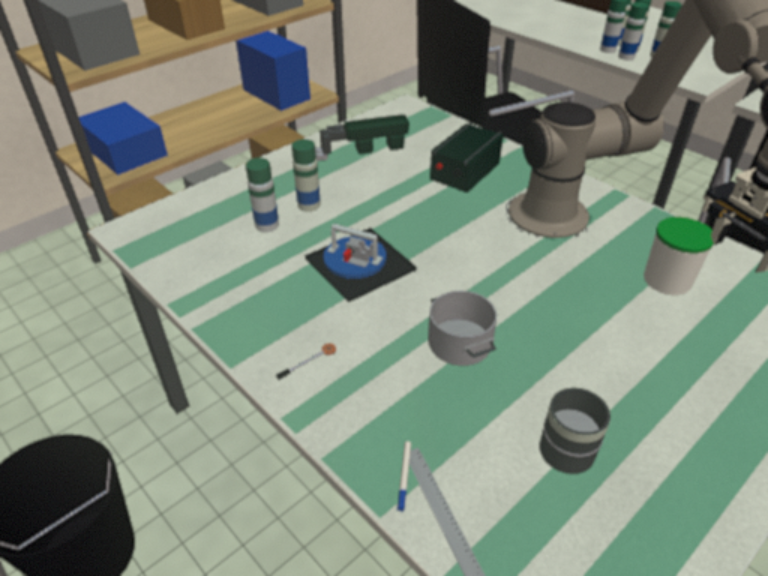

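View pics/side0.png

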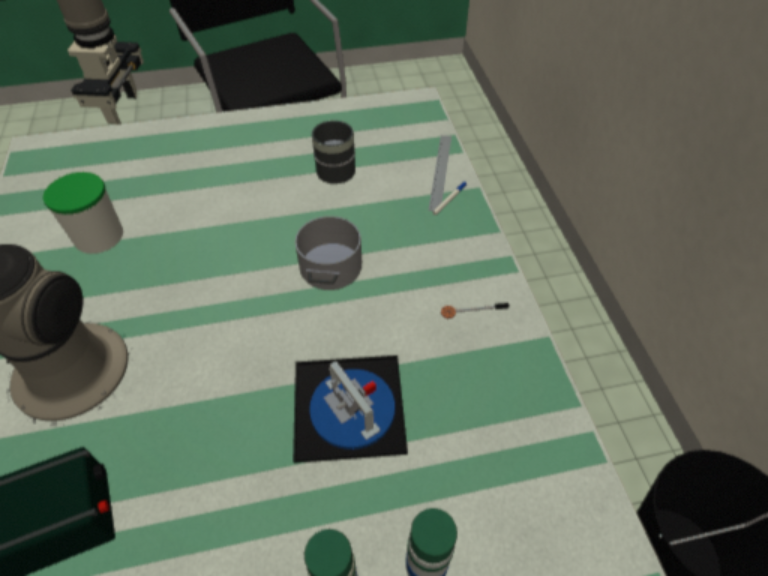

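View pics/wrist0.png

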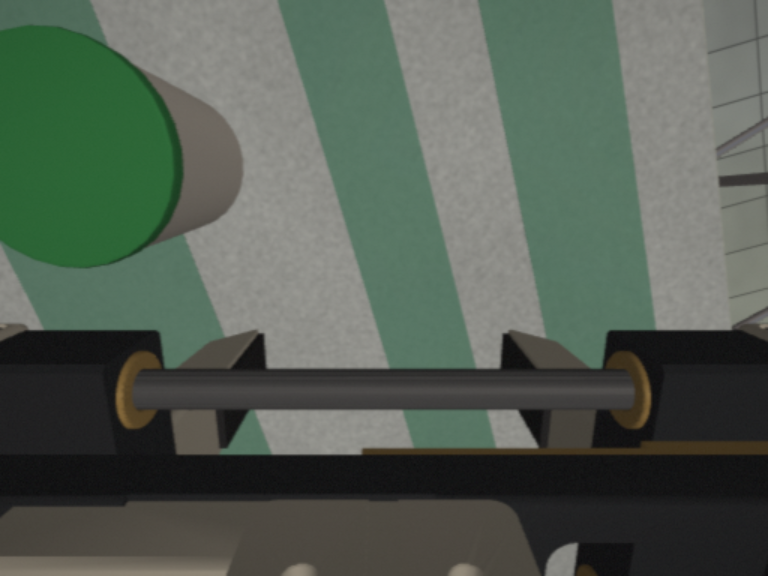

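The scene view shows the lid set on the tray at about (352,255), the pot at (462,325), the pipe at (575,430), the cans at (262,195) and (306,175), and the gauge at (328,350). The side view shows the lid set at (352,408) with the red grip at (370,387), and the pot at (330,250). Next I'll turn these into positions.

Run:
```python
import numpy as np,cv2
from h import cloud,world
cs={n:dict(np.load(f'cap_{n}.npz')) for n in ['scene','side']}
def circ(P):
    A=np.c_[2*P,np.ones(len(P))]; s=np.linalg.lstsq(A,(P**2).sum(1),rcond=None)[0]
    return s[:2],np.sqrt(s[2]+s[:2]@s[:2])
for n,c in cs.items():
    c['f']=float(192/np.tan(np.radians(c['fov_y'])/2))
    W=cloud(c); c['W']=W
    img=c['img'].astype(int)
    blue=(img[...,0]>img[...,2]+50)&(img[...,0]>img[...,1]+30)&(abs(W[...,2]-40)<25)&(c['range_z']>0)
    red=(img[...,2]>img[...,1]+70)&(img[...,2]>img[...,0]+70)&(W[...,2]>30)&(W[...,2]<110)&(W[...,0]>200)
    B=W[blue]; 
    import collections
    print(n,'blue',blue.sum(),np.median(B,0)if len(B) else 0,B.min(0),B.max(0)); print(' red',red.sum(),W[red].mean(0) if red.sum() else 0)
    m=(np.hypot(*(W[...,:2]-world(c,*( (308,216) if n=='scene' else (220,165)))[:2]).transpose(2,0,1))<110)&(abs(W[...,2]-88)<8)
    print(' rim',m.sum(),circ(W[m][:,:2]),np.median(W[m][:,2]))
    up=c['img'][150:200,200:300] if n=='scene' else c['img'][220:320,180:290]
    cv2.imwrite(f'pics/lid_{n}.png',cv2.resize(up,None,fx=6 if n=='side' else 8,fy=6 if n=='side' else 8,interpolation=cv2.INTER_CUBIC)[:600,:800])
W=cs['side']['W']
for nm,u,v in [('can',328,540),('can',432,530),('pipe',334,140),('gauge',448,312),('gh',502,306),('tin',75,192)]:
    print(nm,W[int(v/1.5),int(u/1.5)])
```

```text
scene blue 849 [ 508.50405641 -261.31853281   26.03522913] [-1198.74979339 -1621.72809133    15.00987843] [905.45105409 356.56689447  64.33901564]
 red 25 [ 557.47291612 -184.09402811   59.36360622]
 rim 188 (array([536.4776965 , 158.43801015]), np.float64(67.44335143242515)) 86.86371487456756
side blue 1383 [ 512.86935833 -223.50548927   26.12699707] [ 442.49466056 -282.01648227   20.62077098] [ 594.12744247 -127.7503028    31.82479694]
 red 34 [ 553.28489173 -193.00342198   62.92034369]
 rim 165 (array([531.72618731, 154.30588228]), np.float64(67.47510053202902)) 86.56845286077805
can [ 446.87547596 -469.21504121  192.67861494]
can [ 583.64487999 -483.9098964   187.60050611]
pipe [599.03209404 520.06915689  64.27116613]
gauge [751.41982356 -22.56034476   4.39265273]
gh [864.88762376 -35.08627927  10.08711006]
tin [ 24.72755956 350.20983395 144.35647391]
```

View pics/lid_side.png

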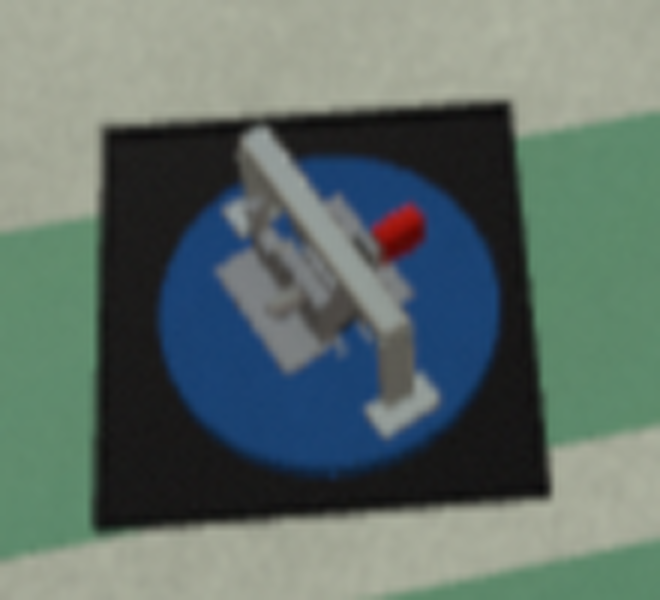

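View pics/lid_scene.png

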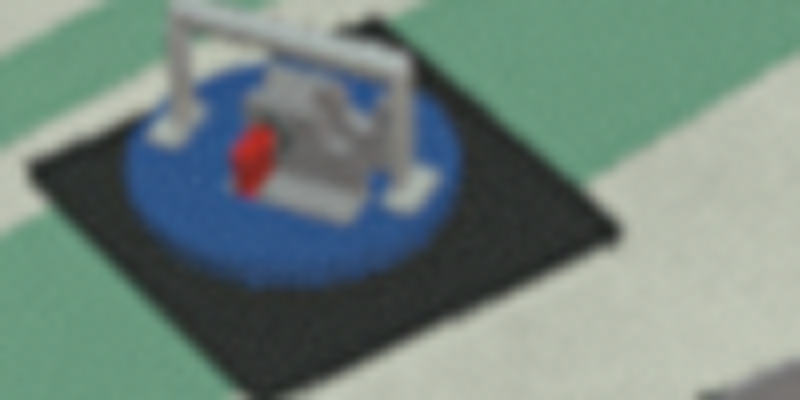

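The side crop shows the handle bar running from about (258,140) to (395,325), with the red grip to its right at (402,235). The notch flare and the longer cheek end are still to be identified. I'll compute the axes next.

```bash
cat >> h.py <<'E'
def rayz(c,u,v,z):
    d=c['R'].T@np.array([(u-c['cx'])/c['f'],(v-c['cy'])/c['f'],1.]); o=-c['R'].T@c['t']
    return o+d*(z-o[2])/d[2]
E
python3 - <<'E'
import numpy as np
from h import rayz,cloud
c=dict(np.load('cap_side.npz')); c['f']=float(192/np.tan(np.radians(c['fov_y'])/2))
g=lambda u,v,z:rayz(c,180+u/6,220+v/6,z)
a,b=g(258,140,101),g(395,325,101); print(a,b,(a+b)/2,np.degrees(np.arctan2(*(b-a)[1::-1])))
print('red',g(402,235,58))
print('disc',[g(*p,27) for p in [(160,310),(500,300),(340,155),(330,475)]])
print('tray',[g(*p,12) for p in [(105,128),(512,103),(548,495),(95,527)]])
c2=dict(np.load('cap_scene.npz')); c2['f']=float(192/np.tan(np.radians(c2['fov_y'])/2))
g2=lambda u,v,z:rayz(c2,200+u/8,150+v/8,z)
a,b=g2(185,8,101),g2(405,65,101);print(a,b,(a+b)/2)
E
```

```text
[ 499.14693873 -158.03528286  101.        ] [ 541.06559515 -257.61346752  101.        ] [ 520.10626694 -207.82437519  101.        ] -67.17074474658914
red [ 555.69282655 -194.1050825    58.        ]
disc [array([ 443.98642571, -191.87082332,   27.        ]), array([ 595.48132685, -219.22752705,   27.        ]), array([ 537.80775005, -129.67297115,   27.        ]), array([ 505.59779518, -284.74305053,   27.        ])]
tray [array([429.87075514, -82.23239375,  12.        ]), array([ 626.31064959, -109.7163034 ,   12.        ]), array([ 597.37319883, -307.28890077,   12.        ]), array([ 402.8162273 , -280.20669323,   12.        ])]
[ 543.91573148 -243.40688035  101.        ] [ 500.6136     -144.14580699  101.        ] [ 522.26466574 -193.77634367  101.        ]
```

Call:
servo_tool(
  angular=[
    [0, 0, -7],
    [0, 0, -14],
    [0, 0, -21],
    [0, 0, -28],
    [0, 0, -35],
    [0, 0, -42],
    [0, 0, -49],
    [0, 0, -51],
    [0, 0, -51],
    [0, 0, -51],
  ],
  slide=[
    [30, -25, 5],
    [60, -52, 10],
    [90, -79, 15],
    [120, -106, 20],
    [150, -133, 20],
    [180, -160, 20],
    [210, -187, 20],
    [240, -214, 20],
    [270, -241, 20],
    [300, -268, 20],
  ],
  grip=[1, 1, 1, 1, 1, 1, 1, 1, 1, 1],
)

```text
time: 0.98
tool_pos: [445.0, 235.2, 246.7]
tcp_rot: [-3.142, -0.0, 1.973]
contact_force: [1.1, 1.4, 0.4]
grip_width: 91.9
```

Call:
servo_tool(
  angular=[
    [0, 0, 0],
    [0, 0, 0],
    [0, 0, 0],
    [0, 0, 0],
    [0, 0, 0],
  ],
  slide=[
    [30, -27, 0],
    [60, -54, 0],
    [90, -81, 0],
    [90, -81, 0],
    [90, -81, 0],
  ],
  grip=[1, 1, 1, 1, 1],
)

```text
time: 1.4
tool_pos: [534.9, 154.2, 245.8]
tcp_rot: [-3.14, -0.0, 1.97]
contact_force: [-0.7, 0.2, -0.6]
grip_width: 92.0
```

Run:
```python
from h import *
c=cap('wrist'); print(c['obs']['tool_pos'],c['obs']['tcp_rot'],c['obs']['contact_force'])
cv2.imwrite('pics/w1.png',cv2.resize(c['img'],(768,576)))
W=cloud(c); np.save('W1.npy',W)
z=W[...,2]; m=(z>86)&(z<94)&(c['range_z']>0)
P=W[m][:,:2]; 
from scipy.optimize import least_squares
r=least_squares(lambda p:np.hypot(P[:,0]-p[0],P[:,1]-p[1])-68,[534,156],loss='soft_l1')
print(r.x,len(P),np.median(abs(r.fun)),np.median(z[m]))
```

```text
[534.85108046 154.19133558 245.75872108] [-3.14020771e+00 -4.06054757e-04  1.97006662e+00] [-0.67785513  0.22226649 -0.56064657]
[533.81102951 158.17571418] 1518 1.1105417293627156 89.41145997652426
```

View pics/w1.png

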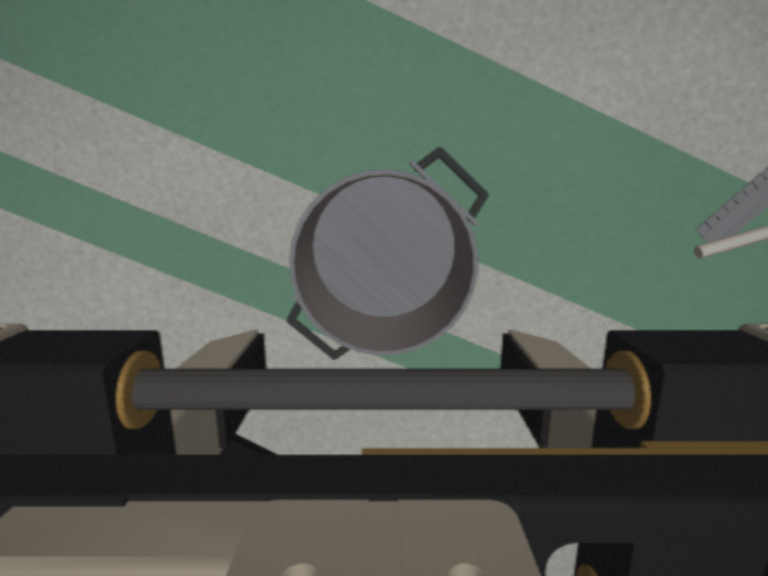

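The wrist view shows the pot rim clearly, centred at about (384,262) of 768x576. The depth fit puts it at (533.8,158.2). Now on to the lid set, in the same tool orientation so that camera bias cancels.

Call:
servo_tool(
  angular=[
    [0, 0, 0],
    [0, 0, 0],
    [0, 0, 0],
    [0, 0, 0],
    [0, 0, 0],
    [0, 0, 0],
    [0, 0, 0],
    [0, 0, 0],
    [0, 0, 0],
    [0, 0, 0],
  ],
  slide=[
    [-1, -40, 0],
    [-3, -80, 0],
    [-5, -120, 0],
    [-7, -160, 0],
    [-9, -200, 0],
    [-11, -240, 0],
    [-13, -280, 0],
    [-14, -320, 0],
    [-15, -345, 0],
    [-15, -361, 0],
  ],
  grip=[1, 1, 1, 1, 1, 1, 1, 1, 1, 1],
)

```text
time: 2.28
tool_pos: [518.3, -206.4, 246.8]
tcp_rot: [-3.141, 0.0, 1.973]
contact_force: [-0.2, 0.3, -1.3]
grip_width: 91.7
```

Call:
servo_tool(
  angular=[
    [0, 0, 0],
    [0, 0, 0],
  ],
  slide=[
    [0, 0, 0],
    [0, 0, 0],
  ],
  grip=[1, 1],
)

```text
time: 2.45
tool_pos: [518.7, -204.1, 246.6]
tcp_rot: [3.142, -0.001, 1.974]
contact_force: [-0.1, 0.3, -0.2]
grip_width: 91.7
```

Run:
```python
from h import *
c=cap('wrist'); print(c['obs']['tool_pos'],c['obs']['tcp_rot'],c['obs']['contact_force'])
cv2.imwrite('pics/w2.png',cv2.resize(c['img'],(768,576)))
cv2.imwrite('pics/w2c.png',cv2.resize(c['img'][90:260,170:340],(800,800),interpolation=cv2.INTER_CUBIC)[:600])
W=cloud(c); np.save('W2.npy',W)
z=W[...,2]; near=np.hypot(W[...,0]-520,W[...,1]+207)<100
m=(z>94)&(z<108)&near; P=W[m]
ctr=P.mean(0); mn=(P.max(0)+P.min(0))/2
r=cv2.minAreaRect(P[:,:2].astype(np.float32)); print('bar',m.sum(),ctr,r,np.median(P[:,2]))
u,s,vt=np.linalg.svd(P[:,:2]-ctr[:2],full_matrices=False); print(np.degrees(np.arctan2(vt[0,1],vt[0,0])))
img=c['img'].astype(int)
b=(img[...,0]>img[...,2]+50)&(img[...,0]>img[...,1]+30)&near&(z>15)&(z<40)
print('disc',cv2.minEnclosingCircle(W[b][:,:2].astype(np.float32)),np.median(W[b][:,2]))
rd=(img[...,2]>img[...,1]+70)&near; print('red',W[rd].mean(0),W[rd].min(0),W[rd].max(0))
```

```text
[ 518.72579708 -204.08030298  246.64392041] [ 3.14151082e+00 -8.80075187e-04  1.97363528e+00] [-0.07709735  0.31625276 -0.22394484]
bar 1320 [ 518.67301088 -199.33216463  100.3720844 ] ((520.18408203125, -202.13528442382812), (13.030267715454102, 115.73100280761719), 22.859981536865234) 100.46348655876652
-67.2566662148343
disc ((519.7332763671875, -203.0727081298828), 76.90970611572266) 26.687432035033112
red [ 554.20473455 -187.23393221   62.22108267] [ 543.47534508 -195.89942493   45.60697226] [ 566.27165333 -179.68974992   66.31177341]
```

View pics/w2.png

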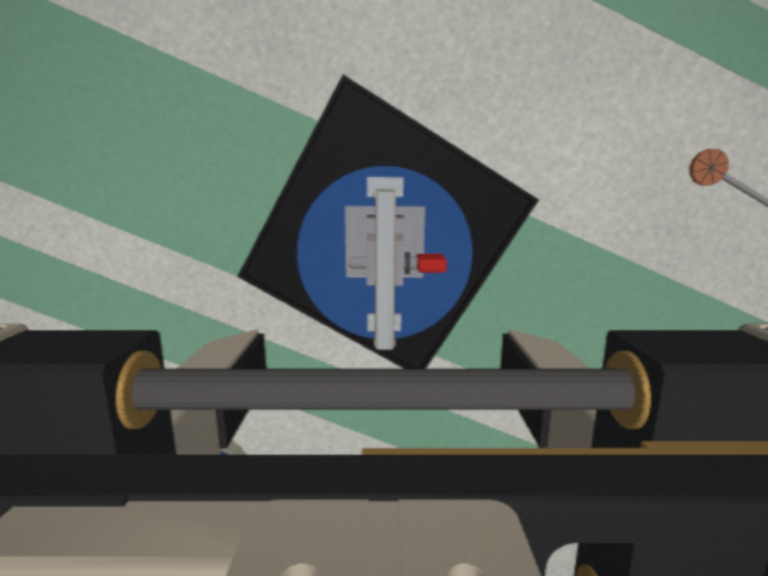

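View pics/w2c.png

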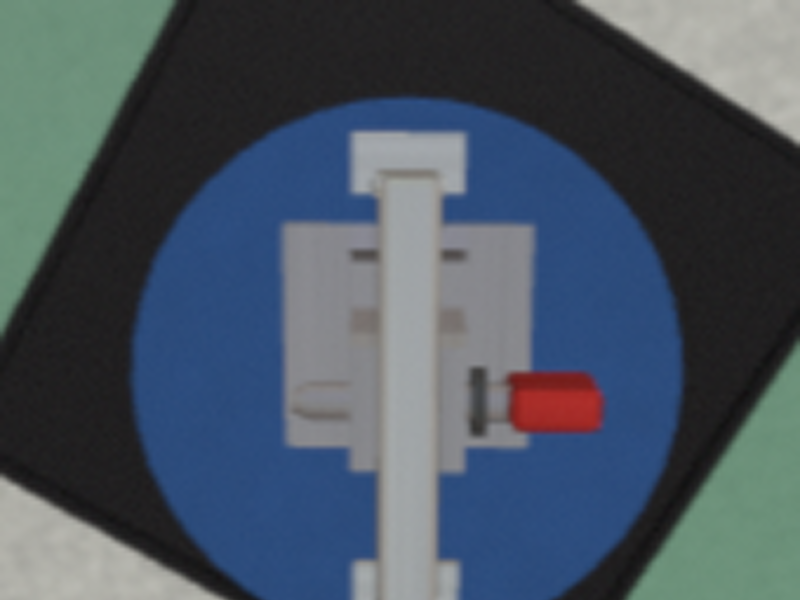

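The view confirms the geometry: handle vertical in the picture, red grip on the right (432,263), notch side up. Bar centre is about (520,-202.5), yaw 22.9°, already aligned with the jaws. Descending to grasp.

Call:
servo_tool(
  angular=[
    [0, 0, 0],
    [0, 0, 0],
    [0, 0, 0],
    [0, 0, 0],
    [0, 0, 0],
    [0, 0, 0],
    [0, 0, 0],
    [0, 0, 0],
  ],
  slide=[
    [1, 1, -30],
    [1, 1, -65],
    [1, 1, -100],
    [1, 1, -130],
    [1, 1, -150],
    [1, 1, -162],
    [1, 1, -170],
    [1, 1, -170],
  ],
  grip=[1, 1, 1, 1, 1, 1, 1, 1],
)

```text
time: 3.17
tool_pos: [519.4, -202.0, 75.5]
tcp_rot: [-3.14, -0.002, 1.976]
contact_force: [-0.4, 0.5, 0.5]
grip_width: 91.9
```

Call:
servo_tool(
  angular=[
    [0, 0, 0],
    [0, 0, 0],
    [0, 0, 0],
    [0, 0, 0],
    [0, 0, 0],
    [0, 0, 0],
    [0, 0, 0],
    [0, 0, 0],
    [0, 0, 0],
    [0, 0, 0],
  ],
  slide=[
    [0, 0, 0],
    [0, 0, 0],
    [0, 0, 0],
    [0, 0, 0],
    [0, 0, 0],
    [0, 0, 0],
    [0, 0, 0],
    [0, 0, 0],
    [0, 0, 0],
    [0, 0, 0],
  ],
  grip=[0.5, 0.0, -0.3, -0.5, -0.7, -0.8, -0.9, -1, -1, -1],
)

```text
time: 4.0
tool_pos: [519.9, -204.1, 76.7]
tcp_rot: [3.142, -0.0, 1.974]
contact_force: [0.0, 0.1, 0.6]
grip_width: 29.5
```

Run:
```python
from h import *
o=bot.get_obs();print(o['time'],o['tool_pos'],o['contact_force'],o['moment'],o['grip_width'])
c=cap('wrist');cv2.imwrite('pics/w3.png',cv2.resize(c['img'],(768,576)))
c=cap('side');cv2.imwrite('pics/s3.png',cv2.resize(c['img'][200:330,150:320],(785,600)))
```

```text
4.0 [ 519.92892432 -204.13995044   76.70662402] [0.03087091 0.06504368 0.56395116] [-0.05324573  0.01823483  0.00700374] 29.53534614480863
```

View pics/w3.png

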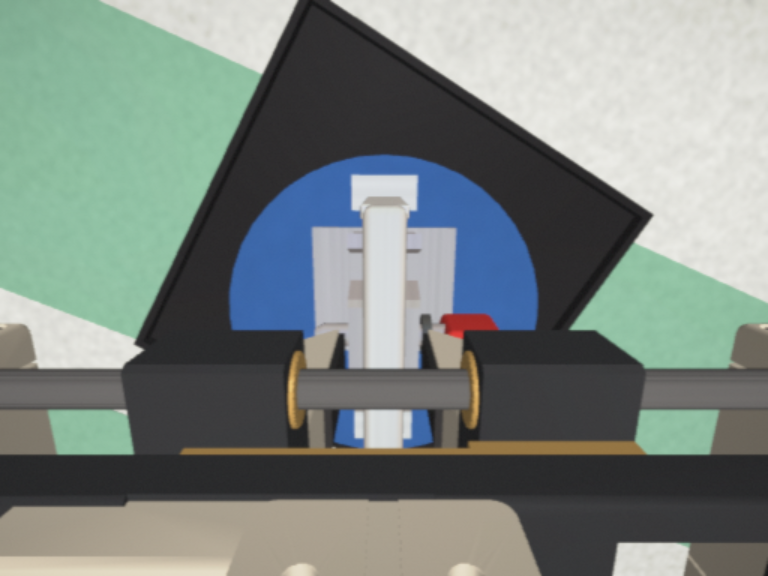

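View pics/s3.png

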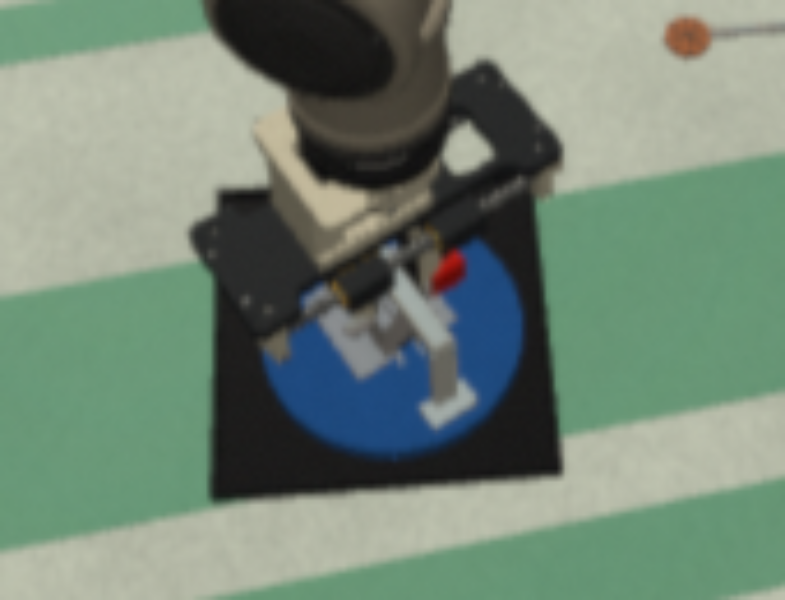

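The fingers straddle the bar centrally (bar at about x=385, gap 345–430), but aren't fully closed yet.

Call:
servo_tool(
  angular=[
    [0, 0, 0],
    [0, 0, 0],
    [0, 0, 0],
    [0, 0, 0],
    [0, 0, 0],
    [0, 0, 0],
  ],
  slide=[
    [0, 0, 0],
    [0, 0, 0],
    [0, 0, 0],
    [0, 0, 0],
    [0, 0, 0],
    [0, 0, 0],
  ],
  grip=[-1, -1, -1, -1, -1, -1],
)

```text
time: 4.6
tool_pos: [520.0, -204.1, 76.7]
tcp_rot: [3.141, 0.0, 1.974]
contact_force: [1.8, 0.5, -1.2]
grip_width: 13.9
```

Call:
servo_tool(
  angular=[
    [0, 0, 0],
    [0, 0, 0],
    [0, 0, 0],
    [0, 0, 0],
    [0, 0, 0],
    [0, 0, 0],
  ],
  slide=[
    [0, 0, 2],
    [0, 0, 4],
    [0, 0, 7],
    [0, 0, 12],
    [0, 0, 20],
    [0, 0, 20],
  ],
  grip=[-1, -1, -1, -1, -1, -1],
)

```text
time: 5.1
tool_pos: [520.7, -204.5, 98.4]
tcp_rot: [3.14, 0.002, 1.974]
contact_force: [1.2, 0.2, -6.4]
grip_width: 13.7
```

Call:
servo_tool(
  angular=[
    [0, 0, 0],
    [0, 0, 0],
    [0, 0, 0],
    [0, 0, 0],
    [0, 0, 0],
    [0, 0, 0],
    [0, 0, 0],
    [0, 0, 0],
    [0, 0, 0],
  ],
  slide=[
    [0, 0, 10],
    [0, 0, 25],
    [0, 0, 45],
    [0, 0, 65],
    [0, 0, 85],
    [0, 0, 103],
    [0, 0, 110],
    [0, 0, 110],
    [0, 0, 110],
  ],
  grip=[-1, -1, -1, -1, -1, -1, -1, -1, -1],
)

```text
time: 5.85
tool_pos: [519.7, -203.9, 206.4]
tcp_rot: [-3.141, -0.0, 1.974]
contact_force: [-0.7, -0.4, -7.5]
grip_width: 13.5
```

```bash
cat > lid.py <<'E'
from h import *
import sys
from scipy.optimize import least_squares
from scipy.spatial.transform import Rotation as Ro
c=cap('wrist'); o=c['obs'];print(o['time'],o['tool_pos'],o['tcp_rot'],o['contact_force'],o['grip_width'])
cv2.imwrite(f'pics/{sys.argv[1]}.png',cv2.resize(c['img'],(768,576)))
W=cloud(c); img=c['img'].astype(int)
b=(img[...,0]>img[...,2]+50)&(img[...,0]>img[...,1]+30)&(c['range_z']>0)&(np.hypot(W[...,0]-o['tool_pos'][0],W[...,1]-o['tool_pos'][1])<110)
R=Ro.from_euler('xyz',o['tcp_rot']).as_matrix()
P=W[b]; zz=np.median(P[:,2]); print('blue z',zz,'n',len(P))
T=(P-o['tool_pos'])@R
# plane tilt
A=np.c_[P[:,:2],np.ones(len(P))]; k=abs(P[:,2]-zz)<6; s=np.linalg.lstsq(A[k],P[k,2],rcond=None)[0]; print('slope',s[:2])
# edge points: outermost per azimuth
m=(b.astype(np.uint8)); cn=max(cv2.findContours(m,cv2.RETR_EXTERNAL,cv2.CHAIN_APPROX_NONE)[0],key=len)[:,0]
E=W[cn[:,1],cn[:,0]]; E=E[abs(E[:,2]-zz)<6]; c0=np.array(o['tool_pos'][:2])
r=np.hypot(*(E[:,:2]-c0).T); E=E[r>68]
f=least_squares(lambda p:np.hypot(E[:,0]-p[0],E[:,1]-p[1])-77,c0,loss='soft_l1')
print('disc centre',f.x,'rel tool',f.x-c0,len(E),np.median(abs(f.fun)))
E
python3 lid.py w4
```

```text
5.85 [ 519.65699732 -203.9208172   206.41918229] [-3.14145517e+00 -3.35772531e-04  1.97365196e+00] [-0.71824283 -0.4264383  -7.46782593] 13.505098018503556
blue z 156.36974298512843 n 11309
slope [-7.72771524e-04  8.85270377e-05]
disc centre [ 519.5127675  -203.96710669] rel tool [-0.14422983 -0.04628949] 378 0.588178254387266
```

View pics/w4.png

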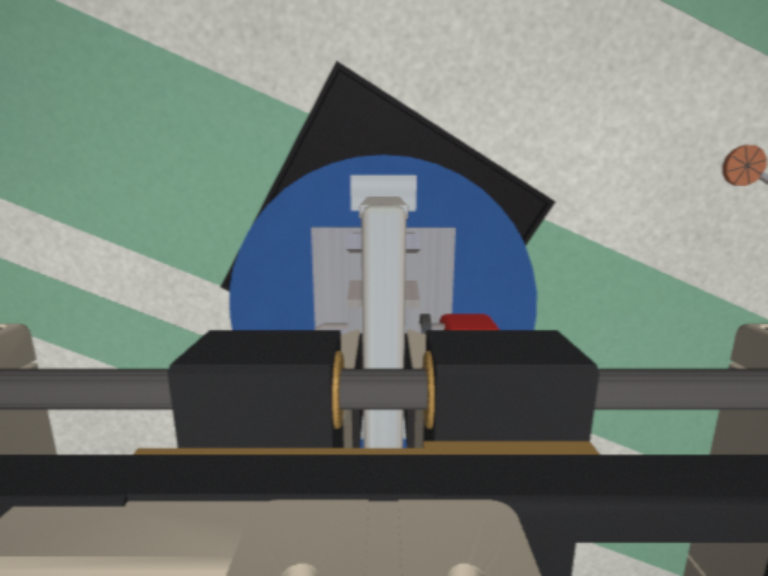

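The lid set is held level, with the disc centred on the TCP (within 0.2 mm). Checking the pot centre by an independent image ellipse.

Run:
```python
import numpy as np,cv2
from scipy.spatial.transform import Rotation as Ro
from scipy.optimize import least_squares
c=dict(np.load('cap_wrist.npz')); f=192/np.tan(np.radians(c['fov_y'])/2)
T=c['T_tool_cam']; R=Ro.from_euler('xyz',[-3.1402,-.0004,1.97007]).as_matrix(); p=np.array([534.85,154.19,245.76])
def ray(u,v,z):
    d=R@T[:3,:3]@np.array([(u-c['cx'])/f,(v-c['cy'])/f,1]); o=R@T[:3,3]+p
    return (o+d*(z-o[2])/d[2])[:2]
E=np.array([ray(u/1.5-.17,v/1.5-.17,90) for u,v in [(290,262),(477,262),(384,170),(384,353)]])
print(E); s=least_squares(lambda q:np.hypot(*(E-q).T)-70,[534,156]); print(s.x,s.fun)
W=np.load('W1.npy'); z=W[...,2]
for lo,hi in [(88.5,92),(87,93),(85,89)]:
    P=W[(z>lo)&(z<hi)&(np.hypot(W[...,0]-534,W[...,1]-157)<75)][:,:2]
    s=least_squares(lambda q:np.hypot(*(P-q[:2]).T)-q[2],[534,156,68],loss='soft_l1'); print(s.x,len(P),cv2.minEnclosingCircle(P.astype(np.float32)))
```

```text
[[468.85959964 134.92724584]
 [595.12240471 188.17083876]
 [507.0548806  221.54792785]
 [560.18421374  95.75155155]]
[533.2927968 158.4368822] [-1.41180935 -1.39235766 -1.65212272 -1.7900375 ]
[533.85145213 158.07254973  67.4748841 ] 1259 ((533.9093017578125, 157.80776977539062), 69.7654800415039)
[533.8087742  158.15814563  67.33925428] 1450 ((533.9435424804688, 157.8773193359375), 69.80661010742188)
[533.72521948 158.33143492  66.52442642] 559 ((533.9435424804688, 157.8773193359375), 69.80661010742188)
```

Call:
servo_tool(
  angular=[
    [0, 0, 0],
    [0, 0, 0],
    [0, 0, 0],
    [0, 0, 0],
    [0, 0, 0],
    [0, 0, 0],
    [0, 0, 0],
    [0, 0, 0],
    [0, 0, 0],
    [0, 0, 0],
  ],
  slide=[
    [1, 10, 0],
    [2, 30, 0],
    [3, 60, 0],
    [4, 95, 0],
    [6, 130, 0],
    [7, 165, 0],
    [8, 200, 0],
    [10, 235, 0],
    [11, 270, 0],
    [12, 300, 0],
  ],
  grip=[-1, -1, -1, -1, -1, -1, -1, -1, -1, -1],
)

```text
time: 6.73
tool_pos: [530.8, 98.9, 205.6]
tcp_rot: [-3.14, -0.002, 1.974]
contact_force: [0.1, -0.1, -6.6]
grip_width: 13.6
```

Call:
servo_tool(
  angular=[
    [0, 0, 0],
    [0, 0, 0],
    [0, 0, 0],
    [0, 0, 0],
    [0, 0, 0],
    [0, 0, 0],
  ],
  slide=[
    [1, 25, 0],
    [2, 45, 0],
    [2, 57, 0],
    [2, 62, 0],
    [2, 62, 0],
    [2, 62, 0],
  ],
  grip=[-1, -1, -1, -1, -1, -1],
)

```text
time: 7.23
tool_pos: [533.7, 157.2, 206.3]
tcp_rot: [-3.141, 0.0, 1.974]
contact_force: [0.2, -0.2, -6.9]
grip_width: 13.2
```

```bash
python3 lid.py w5
python3 - <<'E'
from h import *
for n in ['side','scene']:
    c=cap(n); i=c['img'][90:230,150:330] if n=='side' else c['img'][120:270,220:400]
    cv2.imwrite(f'pics/{n}5.png',cv2.resize(i,None,fx=4,fy=4,interpolation=cv2.INTER_CUBIC))
E
```

```text
7.2333 [533.72280569 157.23565397 206.30625507] [-3.14054338e+00  3.84965248e-04  1.97366136e+00] [ 0.18427419 -0.1578397  -6.90298598] 13.221722066028212
blue z 156.22413382917728 n 11134
slope [-6.80527743e-05 -2.00020952e-03]
disc centre [533.61566615 156.82601082] rel tool [-0.10713954 -0.40964315] 393 0.6203719690055323
```

View pics/side5.png

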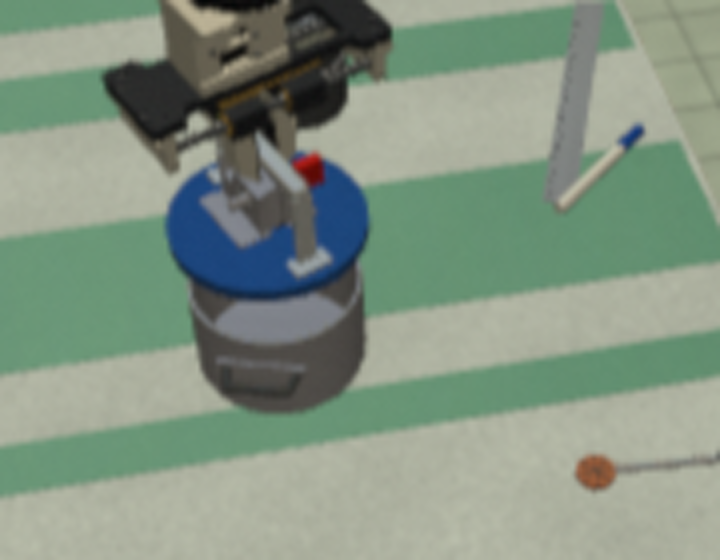

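View pics/scene5.png

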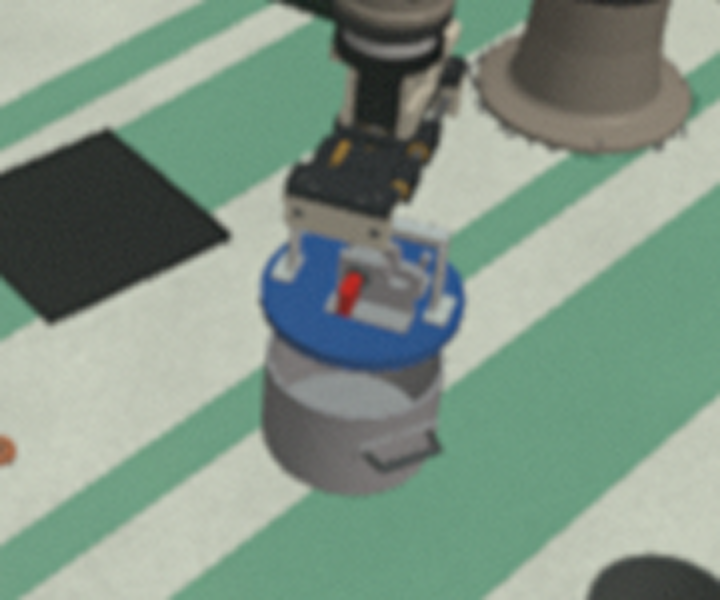

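The lid set hangs over the pot, level, and agrees with the pot centre to about 1 mm. Lowering.

Call:
servo_tool(
  angular=[
    [0, 0, 0],
    [0, 0, 0],
    [0, 0, 0],
    [0, 0, 0],
    [0, 0, 0],
    [0, 0, 0],
    [0, 0, 0],
    [0, 0, 0],
    [0, 0, 0],
    [0, 0, 0],
  ],
  slide=[
    [0, 1, -5],
    [0, 1, -12],
    [0, 1, -18],
    [0, 1, -24],
    [0, 1, -30],
    [0, 1, -36],
    [0, 1, -41],
    [0, 1, -46],
    [0, 1, -48],
    [0, 1, -48],
  ],
  grip=[-1, -1, -1, -1, -1, -1, -1, -1, -1, -1],
)

```text
time: 8.22
tool_pos: [533.7, 158.9, 158.1]
tcp_rot: [-3.141, -0.0, 1.974]
contact_force: [0.6, -1.1, -6.0]
grip_width: 13.6
```

Call:
servo_tool(
  angular=[
    [0, 0, 0],
    [0, 0, 0],
    [0, 0, 0],
    [0, 0, 0],
    [0, 0, 0],
    [0, 0, 0],
    [0, 0, 0],
    [0, 0, 0],
  ],
  slide=[
    [0, 0, -2],
    [0, 0, -4],
    [0, 0, -6],
    [0, 0, -7],
    [0, 0, -8],
    [0, 0, -9],
    [0, 0, -9],
    [0, 0, -9],
  ],
  grip=[-1, -1, -1, -1, -1, -1, -1, -1],
)

```text
time: 8.88
tool_pos: [534.0, 158.9, 149.7]
tcp_rot: [3.141, -0.0, 1.974]
contact_force: [-0.8, -0.5, -6.4]
grip_width: 13.6
```

Call:
servo_tool(
  angular=[
    [0, 0, 0],
    [0, 0, 0],
    [0, 0, 0],
    [0, 0, 0],
  ],
  slide=[
    [0, 0, -1],
    [0, 0, -2],
    [0, 0, -2],
    [0, 0, -2],
  ],
  grip=[-1, -1, -1, -1],
)

```text
time: 9.22
tool_pos: [534.2, 158.9, 148.0]
tcp_rot: [3.141, 0.0, 1.974]
contact_force: [-0.2, -0.3, -4.2]
grip_width: 13.5
```

Call:
servo_tool(
  angular=[
    [0, 0, 0],
    [0, 0, 0],
    [0, 0, 0],
    [0, 0, 0],
  ],
  slide=[
    [0, 0, -1],
    [0, 0, -1],
    [0, 0, -1],
    [0, 0, -1],
  ],
  grip=[-1, -1, -1, -1],
)

```text
time: 9.55
tool_pos: [534.0, 158.9, 146.8]
tcp_rot: [3.141, 0.0, 1.974]
contact_force: [-0.1, -0.2, -3.3]
grip_width: 13.5
```

Call:
servo_tool(
  angular=[
    [0, 0, 0],
    [0, 0, 0],
    [0, 0, 0],
    [0, 0, 0],
  ],
  slide=[
    [0, 0, -1],
    [0, 0, -1],
    [0, 0, -1],
    [0, 0, -1],
  ],
  grip=[-1, -1, -1, -1],
)

```text
time: 9.88
tool_pos: [534.0, 158.9, 146.7]
tcp_rot: [3.141, 0.0, 1.974]
contact_force: [-3.0, -0.6, 5.3]
grip_width: 13.8
```

```bash
python3 lid.py w6
python3 - <<'E'
from h import *
for n in ['side','scene']:
    c=cap(n); i=c['img'][90:230,150:330] if n=='side' else c['img'][120:270,220:400]
    cv2.imwrite(f'pics/{n}6.png',cv2.resize(i,None,fx=4,fy=4,interpolation=cv2.INTER_CUBIC))
E
```

```text
9.8833 [534.03528231 158.92426482 146.68770131] [3.14065681e+00 2.64398572e-04 1.97371500e+00] [-3.0475385  -0.63877403  5.34058586] 13.83328168802708
blue z 96.69882966337133 n 11176
slope [0.00112321 0.00040642]
disc centre [533.93902838 158.58702028] rel tool [-0.09625393 -0.33724454] 393 0.5985451836321545
```

View pics/side6.png

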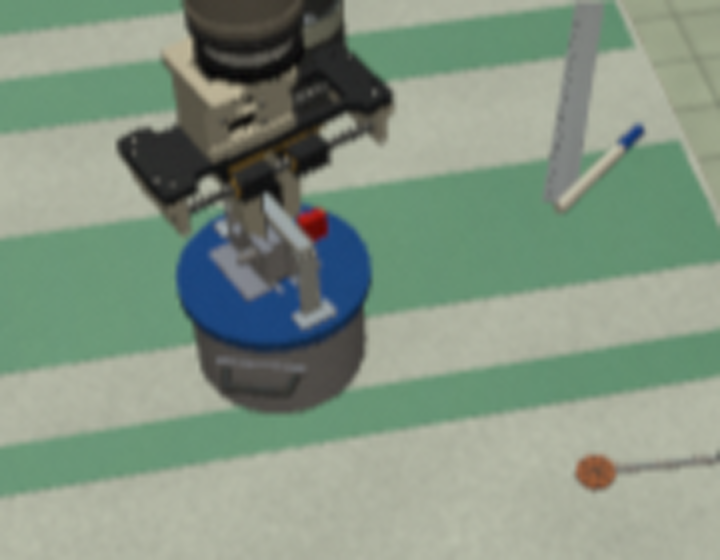

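View pics/scene6.png

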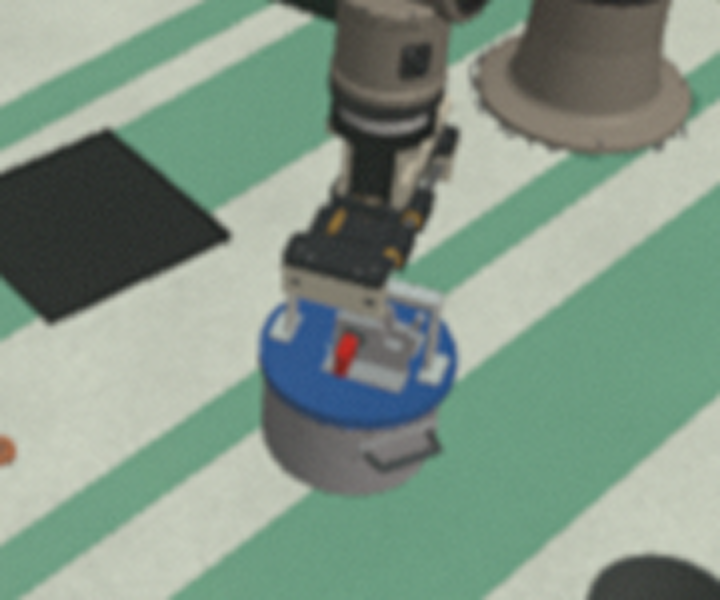

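The set is seated (plate top 96.7 mm against 97 expected, level) and still pinned. Releasing and rising, then turning for the pin.

Call:
servo_tool(
  angular=[
    [0, 0, 0],
    [0, 0, 0],
    [0, 0, 0],
    [0, 0, 0],
    [0, 0, 0],
    [0, 0, 0],
    [0, 0, 0],
  ],
  slide=[
    [0, 0, 0],
    [0, 0, 0],
    [0, 0, 0],
    [0, 0, 0],
    [0, 0, 0],
    [0, 0, 0],
    [0, 0, 0],
  ],
  grip=[-0.8, -0.5, 0, 0, 0, 0, 0],
)

```text
time: 10.62
tool_pos: [534.0, 158.9, 145.6]
tcp_rot: [3.142, -0.0, 1.974]
contact_force: [-0.2, 0.0, 0.7]
grip_width: 44.7
```

Call:
servo_tool(
  angular=[
    [0, 0, 0],
    [0, 0, 0],
    [0, 0, 0],
    [0, 0, 0],
    [0, 0, 0],
    [0, 0, 0],
    [0, 0, 0],
    [0, 0, 0],
  ],
  slide=[
    [0, 0, 10],
    [0, 0, 30],
    [0, 0, 55],
    [0, 0, 80],
    [0, 0, 100],
    [0, 0, 100],
    [0, 0, 100],
    [0, 0, 100],
  ],
  grip=[0, 0, 0, 0, 0, 0, 0, 0],
)

```text
time: 11.28
tool_pos: [533.5, 158.8, 245.3]
tcp_rot: [-3.141, -0.0, 1.974]
contact_force: [-0.8, -0.1, 0.4]
grip_width: 46.1
```

```bash
python3 lid.py w7
python3 - <<'E'
from h import *
c=dict(np.load('cap_wrist.npz')); c['obs']=bot.get_obs()
W=cloud(c); img=c['img'].astype(int); o=c['obs']['tool_pos']
near=np.hypot(W[...,0]-534,W[...,1]-158)<95; z=W[...,2]
m=near&(z>163)&(z<180);P=W[m]; print('bar',m.sum(),cv2.minAreaRect(P[:,:2].astype(np.float32)),np.median(P[:,2]))
rd=(img[...,2]>img[...,1]+70)&near; P=W[rd]; print('red',len(P),P.mean(0)); t=P[P[:,2]>np.percentile(P[:,2],90)-4]; print(cv2.minAreaRect(t[:,:2].astype(np.float32)),np.median(t[:,2]))
cv2.imwrite('pics/w7c.png',cv2.resize(c['img'][80:240,160:340],(800,711),interpolation=cv2.INTER_CUBIC)[:600])
E
```

```text
11.2833 [533.54173205 158.81816199 245.25223843] [-3.14073753e+00 -2.09465522e-04  1.97367695e+00] [-0.83498413 -0.08835436  0.42957887] 46.12493632093205
blue z 96.69487799974004 n 9230
slope [0.00087241 0.00040174]
disc centre [533.77441301 159.29012403] rel tool [0.23268095 0.47196204] 415 1.270694430137965
bar 1967 ((529.9889526367188, 168.3920135498047), (14.034794807434082, 98.76040649414062), 22.94381332397461) 169.85492909751352
red 329 [567.02569963 176.66792226 133.88308223]
((538.9887084960938, 191.3155517578125), (21.43285369873047, 85.31573486328125), 61.242610931396484) 133.84727390070108
```

View pics/w7c.png

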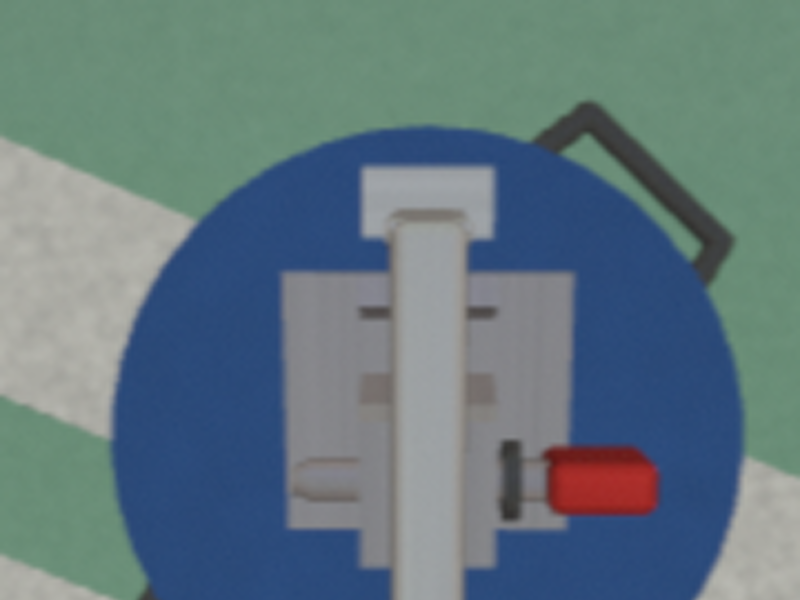

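Call:
servo_tool(
  angular=[
    [0, 0, -7],
    [0, 0, -14],
    [0, 0, -21],
    [0, 0, -28],
    [0, 0, -35],
    [0, 0, -42],
    [0, 0, -49],
    [0, 0, -56],
    [0, 0, -63],
    [0, 0, -70],
  ],
  slide=[
    [4, 1, 0],
    [8, 3, 0],
    [12, 5, 0],
    [16, 7, 0],
    [20, 9, 0],
    [24, 11, 0],
    [28, 13, 0],
    [32, 14, 0],
    [36, 15, 0],
    [36, 15, 0],
  ],
  grip=[0, 0, 0, 0, 0, 0, 0, 0, 0, 0],
)

```text
time: 12.17
tool_pos: [569.9, 173.9, 244.0]
tcp_rot: [-3.14, 0.002, 0.746]
contact_force: [0.1, 0.6, -0.6]
grip_width: 46.0
```

Call:
servo_tool(
  angular=[
    [0, 0, -7],
    [0, 0, -14],
    [0, 0, -20],
    [0, 0, -20],
    [0, 0, -20],
  ],
  slide=[
    [0, 0, 0],
    [0, 0, -10],
    [0, 0, -20],
    [0, 0, -25],
    [0, 0, -25],
  ],
  grip=[0, 0, 0, 0, 0],
)

```text
time: 12.58
tool_pos: [568.9, 173.7, 218.3]
tcp_rot: [-3.141, 0.005, 0.406]
contact_force: [-0.7, -0.2, -0.1]
grip_width: 46.0
```

Run:
```python
from h import *
c=cap('wrist'); o=c['obs'];print(o['time'],o['tool_pos'],o['tcp_rot'],o['grip_width'])
cv2.imwrite('pics/w8.png',cv2.resize(c['img'],(768,576)))
W=cloud(c); img=c['img'].astype(int)
C=np.array([533.9,158.7]); a=np.radians(23); ex=np.array([np.cos(a),np.sin(a)]); ey=np.array([-ex[1],ex[0]])
near=np.hypot(W[...,0]-534,W[...,1]-158)<95
rd=(img[...,2]>img[...,1]+70)&near; P=W[rd]; L=np.c_[(P[:,:2]-C)@ex,(P[:,:2]-C)@ey,P[:,2]-94]
t=L[L[:,2]>38]; print(len(L),len(t),np.percentile(t,[2,50,98],axis=0)); print(cv2.minAreaRect(t[:,:2].astype(np.float32)))
v,u=np.where(rd); print('red px',u.min()*1.5,u.max()*1.5,v.min()*1.5,v.max()*1.5)
```

```text
12.5833 [568.86275706 173.66732368 218.34693684] [-3.14055351  0.00459796  0.40603415] 45.965701213473025
312 299 [[28.3920156  -2.86485009 38.31812544]
 [39.56941906  1.59187625 40.42733941]
 [49.46708506  6.80303392 41.83721449]]
((38.91178894042969, 1.627403736114502), (10.384000778198242, 22.51541519165039), 89.88964080810547)
red px 372.0 390.0 274.5 313.5
```

View pics/w8.png

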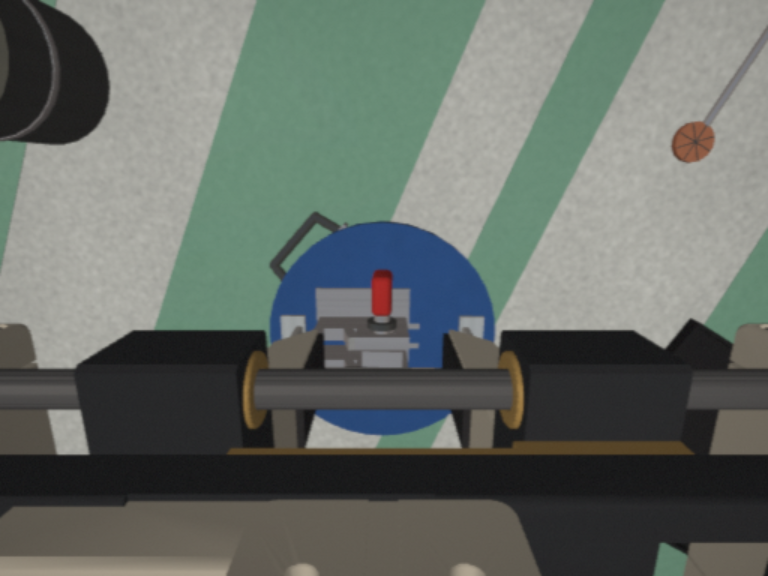

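The picture shows the red grip at (381,293), midway between the fingers (383) and aligned with the tool. Descending onto it.

Call:
servo_tool(
  angular=[
    [0, 0, 0],
    [0, 0, 0],
    [0, 0, 0],
    [0, 0, 0],
    [0, 0, 0],
    [0, 0, 0],
    [0, 0, 0],
  ],
  slide=[
    [1, 0, -20],
    [1, 0, -45],
    [1, 0, -70],
    [1, 0, -90],
    [1, 0, -100],
    [1, 0, -106],
    [1, 0, -106],
  ],
  grip=[0, 0, 0, 0, 0, 0, 0],
)

```text
time: 13.22
tool_pos: [570.8, 173.9, 114.2]
tcp_rot: [-3.141, 0.001, 0.404]
contact_force: [-1.1, -0.6, -0.2]
grip_width: 45.7
```

Run:
```python
from h import *
c=cap('wrist'); o=c['obs'];print(o['time'],o['tool_pos'],o['tcp_rot'],o['contact_force'])
cv2.imwrite('pics/w9.png',cv2.resize(c['img'],(768,576)))
c=cap('side');cv2.imwrite('pics/s9.png',cv2.resize(c['img'][90:230,150:330],None,fx=4,fy=4,interpolation=cv2.INTER_CUBIC))
```

```text
13.2167 [570.81006133 173.8629807  114.174809  ] [-3.14138611e+00  1.15554166e-03  4.03940842e-01] [-1.14750815 -0.64576908 -0.1931715 ]
```

View pics/w9.png

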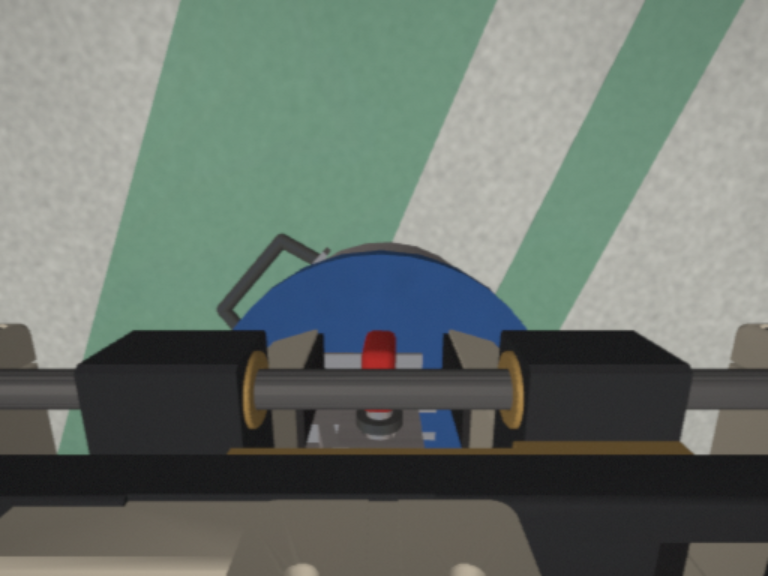

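View pics/s9.png

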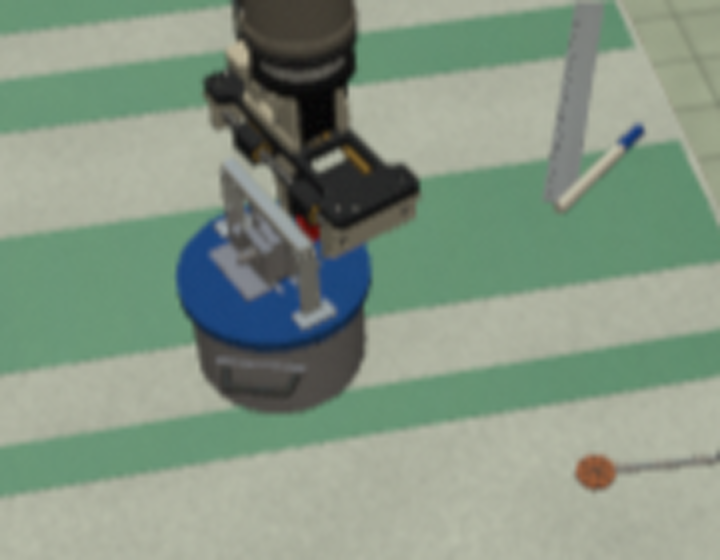

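The grip is about 1.3 mm off centre (379 against 383, toward cover +y). I'll correct by 1 mm and close.

Call:
servo_tool(
  angular=[
    [0, 0, 0],
    [0, 0, 0],
    [0, 0, 0],
    [0, 0, 0],
    [0, 0, 0],
    [0, 0, 0],
    [0, 0, 0],
    [0, 0, 0],
  ],
  slide=[
    [-1, 1, 0],
    [-1, 1, 0],
    [-1, 1, 0],
    [-1, 1, 0],
    [-1, 1, 0],
    [-1, 1, 0],
    [-1, 1, 0],
    [-1, 1, 0],
  ],
  grip=[-0.3, -0.5, -0.7, -1, -1, -1, -1, -1],
)

```text
time: 13.98
tool_pos: [570.0, 174.9, 114.8]
tcp_rot: [3.141, -0.0, 0.403]
contact_force: [0.5, 0.2, 1.1]
grip_width: 11.5
```

Call:
servo_tool(
  angular=[
    [0, 0, 0],
    [0, 0, 0],
    [0, 0, 0],
  ],
  slide=[
    [0, 0, 0],
    [0, 0, 0],
    [0, 0, 0],
  ],
  grip=[-1, -1, -1],
)

```text
time: 14.23
tool_pos: [570.0, 174.9, 114.8]
tcp_rot: [3.141, -0.0, 0.403]
contact_force: [0.0, 0.3, 1.0]
grip_width: 11.8
```

Call:
servo_tool(
  angular=[
    [0, 0, 0],
    [0, 0, 0],
    [0, 0, 0],
    [0, 0, 0],
    [0, 0, 0],
    [0, 0, 0],
  ],
  slide=[
    [0, 0, 1],
    [0, 0, 1],
    [3.7, 1.6, 1],
    [7.4, 3.1, 1],
    [11, 4.7, 1],
    [11, 4.7, 1],
  ],
  grip=[-1, -1, -1, -1, -1, -1],
)

```text
time: 14.73
tool_pos: [581.8, 179.9, 115.6]
tcp_rot: [3.141, -0.001, 0.403]
contact_force: [0.6, 0.2, -0.6]
grip_width: 11.3
```

Low force, drawing freely. Continuing out.

Call:
servo_tool(
  angular=[
    [0, 0, 0],
    [0, 0, 0],
    [0, 0, 0],
    [0, 0, 0],
    [0, 0, 0],
    [0, 0, 0],
    [0, 0, 0],
    [0, 0, 0],
    [0, 0, 0],
  ],
  slide=[
    [5.5, 2.3, 0],
    [11, 4.7, 0],
    [16.6, 7, 0],
    [22.1, 9.4, 0],
    [27.6, 11.7, 0],
    [33.1, 14.1, 0],
    [38.6, 16.4, 0],
    [38.6, 16.4, 0],
    [38.6, 16.4, 0],
  ],
  grip=[-1, -1, -1, -1, -1, -1, -1, -1, -1],
)

```text
time: 15.48
tool_pos: [619.7, 196.0, 115.5]
tcp_rot: [3.142, 0.0, 0.403]
contact_force: [-0.2, -0.2, -0.7]
grip_width: 11.8
```

Run:
```python
from h import *
c=cap('wrist'); o=c['obs'];print(o['time'],o['tool_pos'],o['tcp_rot'],o['contact_force'])
cv2.imwrite('pics/w10.png',cv2.resize(c['img'],(768,576)))
for n in ['side','scene']:
    c=cap(n); i=c['img'][90:230,150:330] if n=='side' else c['img'][120:270,220:400]
    cv2.imwrite(f'pics/{n}10.png',cv2.resize(i,None,fx=4,fy=4,interpolation=cv2.INTER_CUBIC))
```

```text
15.4833 [619.68170482 196.04678526 115.47050212] [3.14151081e+00 3.75134712e-04 4.02994488e-01] [-0.18535464 -0.16549441 -0.70159697]
```

View pics/w10.png

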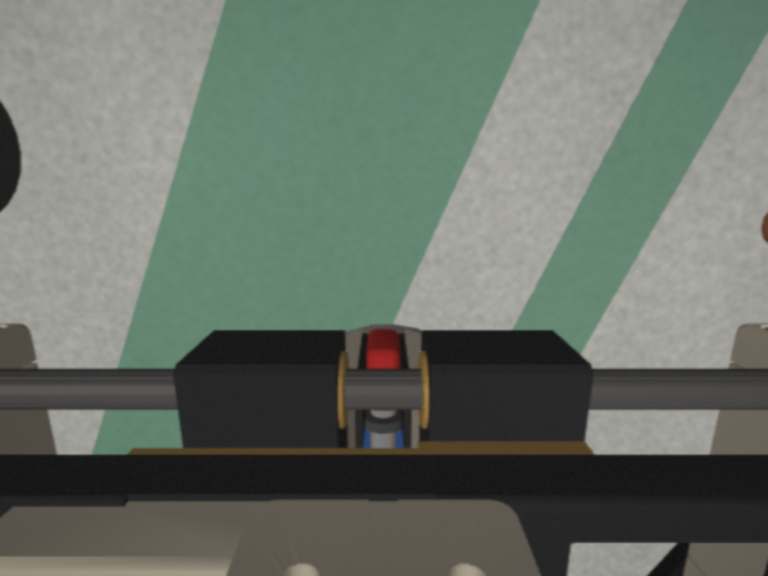

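View pics/scene10.png

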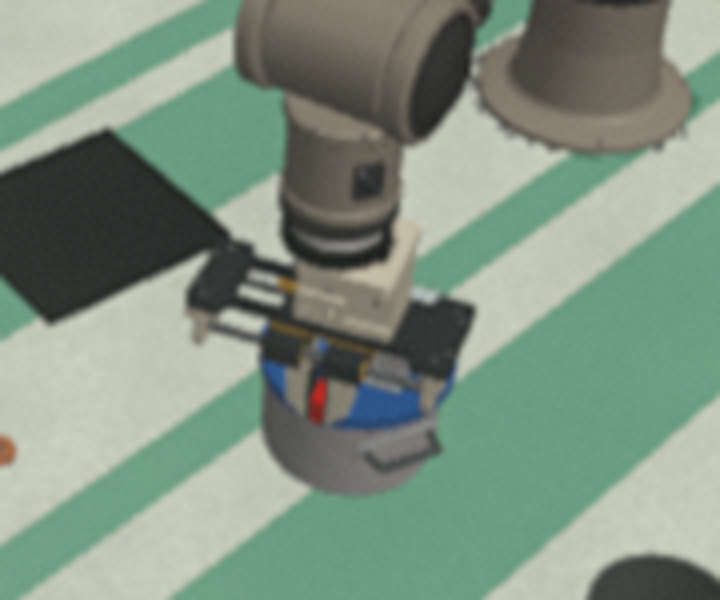

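View pics/side10.png

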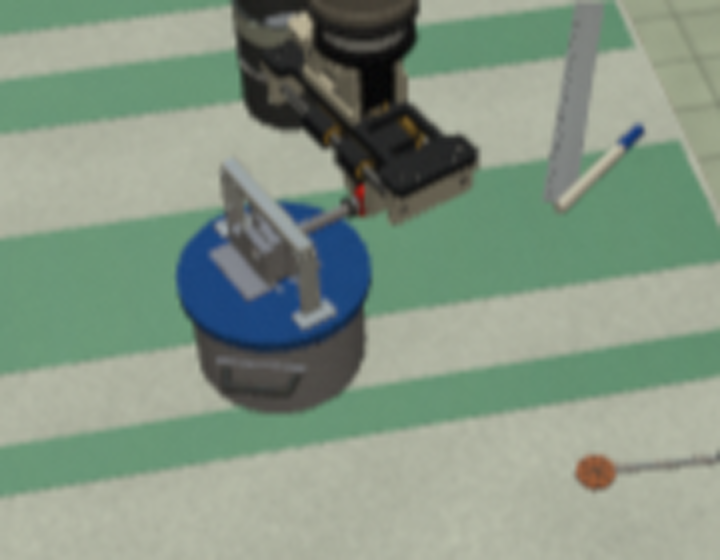

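The pin is out: the side view shows its full shank free of the cheeks. Next is up 24 mm, then 30 mm along cover +y.

Call:
servo_tool(
  angular=[
    [0, 0, 0],
    [0, 0, 0],
    [0, 0, 0],
    [0, 0, 0],
    [0, 0, 0],
    [0, 0, 0],
    [0, 0, 0],
    [0, 0, 0],
  ],
  slide=[
    [0, 0, 8],
    [0, 0, 16],
    [0, 0, 24],
    [-4, 9, 24],
    [-8, 18, 24],
    [-11.7, 27.6, 24],
    [-11.7, 27.6, 24],
    [-11.7, 27.6, 24],
  ],
  grip=[-1, -1, -1, -1, -1, -1, -1, -1],
)

```text
time: 16.3
tool_pos: [607.1, 224.7, 139.4]
tcp_rot: [3.142, 0.001, 0.405]
contact_force: [-0.2, -0.3, -1.2]
grip_width: 11.8
```

Run:
```python
from h import *
C=np.array([533.9,158.7]); a=np.radians(23); ex=np.array([np.cos(a),np.sin(a)]); ey=np.array([-ex[1],ex[0]])
o=bot.get_obs(); d=o['tool_pos'][:2]-C; print(d@ex,d@ey,o['tool_pos'],o['contact_force'])
c=cap('side')
W=cloud(c); img=c['img']
# pin shank points: cover frame x 20..60, y 10..50, z 35..75
X=(W[...,:2]-C)@ex; Y=(W[...,:2]-C)@ey; Z=W[...,2]-94
m=(X>20)&(X<66)&(Y>15)&(Y<45)&(Z>40)&(Z<70)
for lo in range(20,66,6):
    k=m&(X>=lo)&(X<lo+6); print(lo,k.sum(),np.median(Y[k]) if k.any() else 0,np.median(Z[k]) if k.any() else 0)
m=(abs(X)<8)&(Z>60)&(Z<85); print('bar x',np.median(X[m]),'z',np.median(Z[m]),m.sum())
cv2.imwrite('pics/side11.png',cv2.resize(img[120:210,170:290],None,fx=6,fy=6,interpolation=cv2.INTER_CUBIC))
```

```text
93.20657199819816 32.15359475592712 [607.13369153 224.71624909 139.35576491] [-0.21473156 -0.29370532 -1.17617011]
20 4 28.982312479251117 56.10330458077772
26 6 27.715556443033428 55.79210451814714
32 6 28.503988983418324 55.11036893019224
38 6 29.670591949981322 56.05724873616418
44 4 26.72178584239137 55.71192785086514
50 6 29.861595368439026 55.98722730475431
56 6 28.69452429643691 57.09817711353847
62 4 29.139228782130637 57.12178278189009
bar x -2.5560491087643467 z 76.07167729846026 125
```

View pics/side11.png

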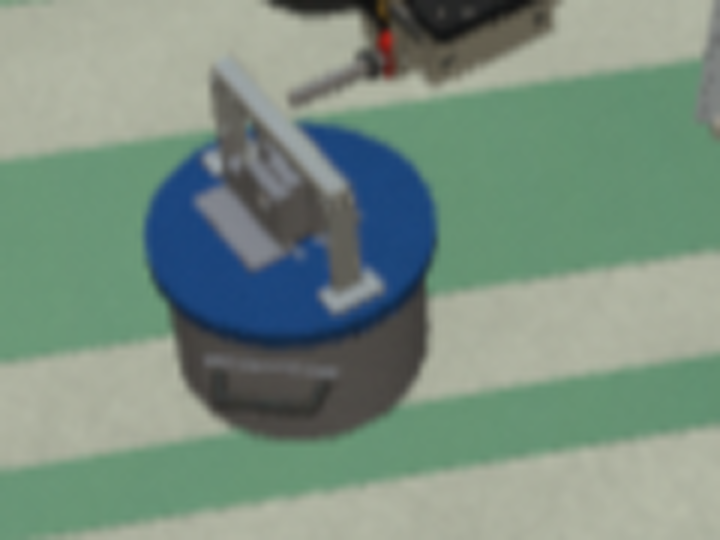

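The pin is held level (shank top at about 56 mm constant), so it passes between the cheek tops (43) and the bar (65). Moving in over the notch.

Call:
servo_tool(
  angular=[
    [0, 0, 0],
    [0, 0, 0],
    [0, 0, 0],
    [0, 0, 0],
    [0, 0, 0],
    [0, 0, 0],
    [0, 0, 0],
    [0, 0, 0],
    [0, 0, 0],
    [0, 0, 0],
  ],
  slide=[
    [-6, -2.5, 0],
    [-12, -5.1, 0],
    [-18, -7.6, 0],
    [-24, -10.2, 0],
    [-30, -12.7, 0],
    [-36, -15.3, 0],
    [-42, -17.8, 0],
    [-47.8, -20.3, 0],
    [-47.8, -20.3, 0],
    [-47.8, -20.3, 0],
  ],
  grip=[-1, -1, -1, -1, -1, -1, -1, -1, -1, -1],
)

```text
time: 17.18
tool_pos: [559.9, 203.2, 140.0]
tcp_rot: [3.141, -0.0, 0.403]
contact_force: [-1.0, -0.0, 0.2]
grip_width: 11.9
```

Run:
```python
from h import *
C=np.array([533.9,158.7]); a=np.radians(23); ex=np.array([np.cos(a),np.sin(a)]); ey=np.array([-ex[1],ex[0]])
o=bot.get_obs(); d=o['tool_pos'][:2]-C; print(d@ex,d@ey,o['tool_pos'],o['contact_force'],o['tcp_rot'])
c=cap('side')
cv2.imwrite('pics/side12.png',cv2.resize(c['img'][125:195,175:265],None,fx=8,fy=8,interpolation=cv2.INTER_CUBIC))
c=cap('scene')
cv2.imwrite('pics/scene12.png',cv2.resize(c['img'][170:245,265:355],None,fx=8,fy=8,interpolation=cv2.INTER_CUBIC))
```

```text
41.36081211258365 30.8132195819612 [559.93314423 203.22467497 139.97745508] [-0.96803907 -0.03013903  0.16987265] [ 3.14148551e+00 -3.51938045e-04  4.02748689e-01]
```

View pics/side12.png

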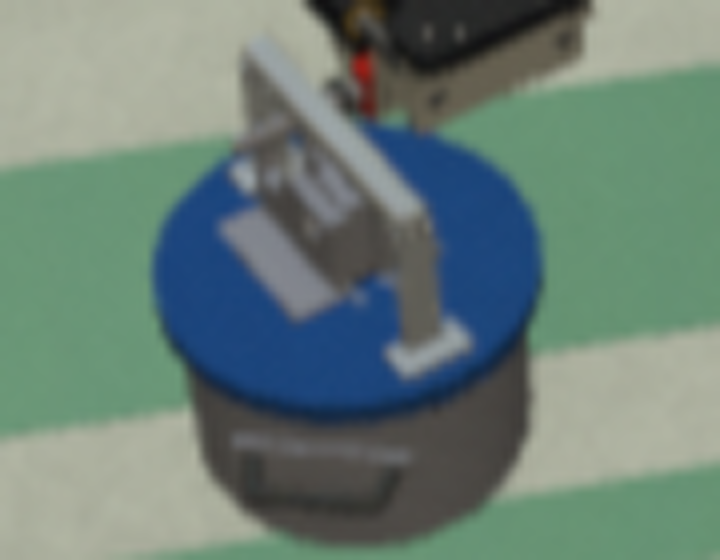

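View pics/scene12.png

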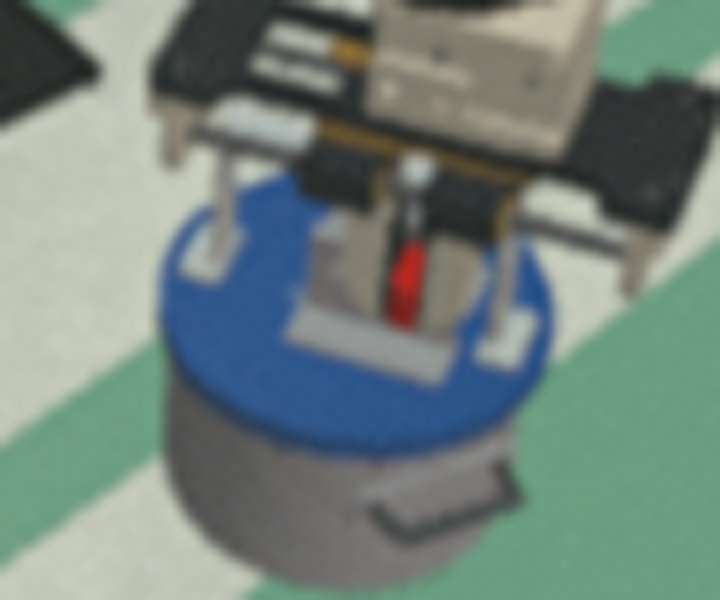

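The pin lies across above the notch: y moved exactly 30.0 mm and x is +1.9 mm from home. Lowering.

Call:
servo_tool(
  angular=[
    [0, 0, 0],
    [0, 0, 0],
    [0, 0, 0],
    [0, 0, 0],
    [0, 0, 0],
    [0, 0, 0],
  ],
  slide=[
    [0, 0, -4],
    [0, 0, -8],
    [0, 0, -12],
    [0, 0, -16],
    [0, 0, -18],
    [0, 0, -18],
  ],
  grip=[-1, -1, -1, -1, -1, -1],
)

```text
time: 17.78
tool_pos: [559.7, 203.2, 120.8]
tcp_rot: [-3.141, 0.002, 0.403]
contact_force: [-0.4, -0.9, -0.5]
grip_width: 11.9
```

Call:
servo_tool(
  angular=[
    [0, 0, 0],
    [0, 0, 0],
    [0, 0, 0],
    [0, 0, 0],
  ],
  slide=[
    [0, 0, -1],
    [0, 0, -2],
    [0, 0, -3],
    [0, 0, -3],
  ],
  grip=[-1, -1, -1, -1],
)

```text
time: 18.12
tool_pos: [560.0, 203.3, 118.7]
tcp_rot: [3.142, 0.0, 0.403]
contact_force: [0.4, 0.1, -0.4]
grip_width: 11.9
```

Call:
servo_tool(
  angular=[
    [0, 0, 0],
    [0, 0, 0],
    [0, 0, 0],
    [0, 0, 0],
  ],
  slide=[
    [0, 0, -0.5],
    [0, 0, -1],
    [0, 0, -1],
    [0, 0, -1],
  ],
  grip=[-1, -1, -1, -1],
)

```text
time: 18.45
tool_pos: [560.2, 203.3, 118.0]
tcp_rot: [3.141, -0.0, 0.403]
contact_force: [0.2, 0.2, 1.6]
grip_width: 11.8
```

Contact is right at the predicted height (118.0). Releasing.

Call:
servo_tool(
  angular=[
    [0, 0, 0],
    [0, 0, 0],
    [0, 0, 0],
    [0, 0, 0],
    [0, 0, 0],
    [0, 0, 0],
    [0, 0, 0],
  ],
  slide=[
    [0, 0, 0],
    [0, 0, 0],
    [0, 0, 0],
    [0, 0, 0],
    [0, 0, 0],
    [0, 0, 0],
    [0, 0, 0],
  ],
  grip=[-0.8, -0.6, -0.3, -0.2, -0.1, 0, 0],
)

```text
time: 19.03
tool_pos: [560.0, 203.3, 117.7]
tcp_rot: [3.142, 0.0, 0.403]
contact_force: [0.5, 1.0, -1.0]
grip_width: 44.7
```

Call:
servo_tool(
  angular=[
    [0, 0, 0],
    [0, 0, 0],
    [0, 0, 0],
    [0, 0, 0],
    [0, 0, 0],
    [0, 0, 0],
    [0, 0, 0],
  ],
  slide=[
    [0, 0, 5],
    [0, 0, 15],
    [0, 0, 35],
    [0, 0, 65],
    [0, 0, 95],
    [0, 0, 120],
    [0, 0, 120],
  ],
  grip=[0, 0, 0, 0, 0, 0, 0],
)

```text
time: 19.62
tool_pos: [562.5, 203.9, 245.0]
tcp_rot: [3.139, -0.011, 0.403]
contact_force: [1.1, 0.6, 0.4]
grip_width: 45.9
```

Run:
```python
from h import *
c=cap('wrist'); print(c['obs']['tool_pos'])
cv2.imwrite('pics/w13.png',cv2.resize(c['img'][150:300,160:340],None,fx=4,fy=4,interpolation=cv2.INTER_CUBIC))
c=cap('side')
cv2.imwrite('pics/side13.png',cv2.resize(c['img'][125:195,175:265],None,fx=8,fy=8,interpolation=cv2.INTER_CUBIC))
c=cap('scene')
cv2.imwrite('pics/scene13.png',cv2.resize(c['img'][170:245,265:355],None,fx=8,fy=8,interpolation=cv2.INTER_CUBIC))
```

```text
[562.50563141 203.94097196 244.96389165]
```

View pics/w13.png

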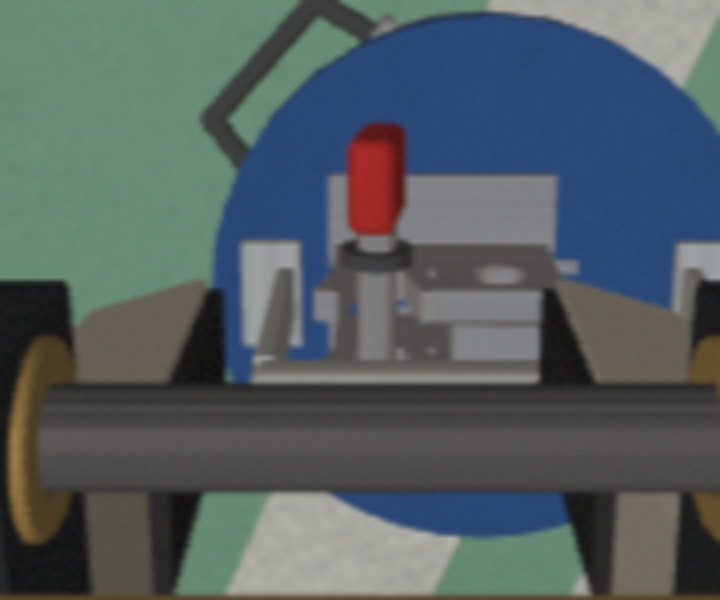

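View pics/side13.png

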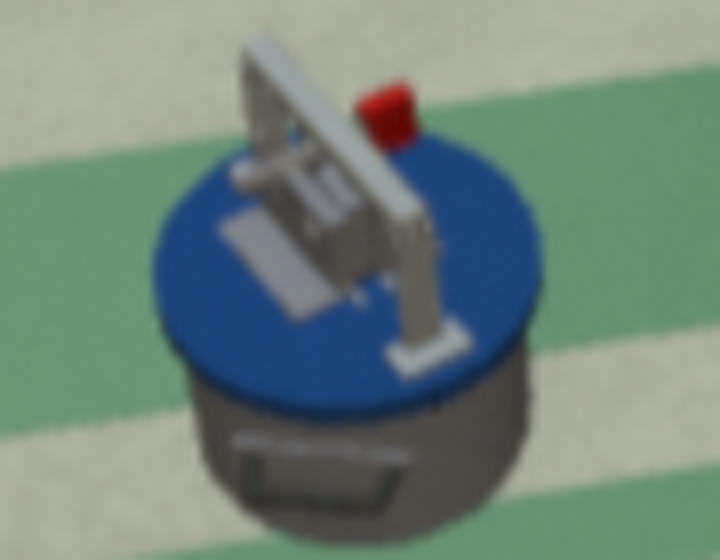

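View pics/scene13.png

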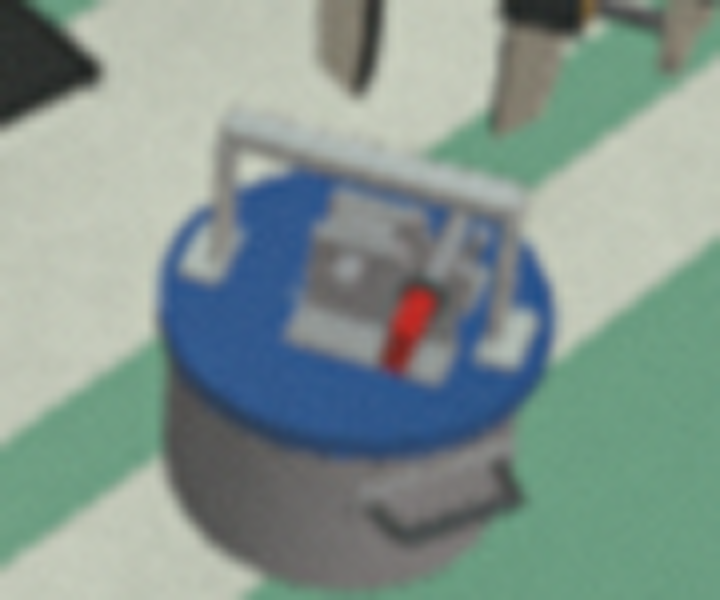

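The pin lies in the notch, collar against the cheek side, and is parallel. Turning back and going over the handle.

Call:
servo_tool(
  angular=[
    [0, 0, 7],
    [0, 0, 14],
    [0, 0, 21],
    [0, 0, 28],
    [0, 0, 35],
    [0, 0, 42],
    [0, 0, 49],
    [0, 0, 56],
    [0, 0, 63],
    [0, 0, 70],
  ],
  slide=[
    [-3, -5, 0],
    [-6, -10, 0],
    [-9, -15, 0],
    [-12, -20, 0],
    [-15, -25, 0],
    [-18, -30, 0],
    [-21, -36, 0],
    [-24, -41, 0],
    [-26, -44.4, 0],
    [-26, -44.4, 0],
  ],
  grip=[0, 0, 0, 0, 0, 0, 0, 0, 0, 0],
)

```text
time: 20.6
tool_pos: [533.0, 158.2, 236.3]
tcp_rot: [-3.138, 0.001, 1.63]
contact_force: [0.4, -0.0, 0.1]
grip_width: 45.9
```

Call:
servo_tool(
  angular=[
    [0, 0, 7],
    [0, 0, 14],
    [0, 0, 20],
    [0, 0, 20],
    [0, 0, 20],
  ],
  slide=[
    [0, 0, 0],
    [0, 0, 0],
    [0, 0, 0],
    [0, 0, 0],
    [0, 0, 0],
  ],
  grip=[0, 0, 0, 0, 0],
)

```text
time: 21.02
tool_pos: [533.5, 158.8, 236.6]
tcp_rot: [-3.139, -0.001, 1.97]
contact_force: [0.5, -0.5, -0.7]
grip_width: 46.0
```

```bash
python3 lid.py w14
python3 - <<'E'
from h import *
c=dict(np.load('cap_wrist.npz'))
cv2.imwrite('pics/w14c.png',cv2.resize(c['img'][80:290,150:350],None,fx=2.8,fy=2.8,interpolation=cv2.INTER_CUBIC))
E
```

```text
21.0167 [533.5084104  158.79397684 236.64287658] [-3.13945652e+00 -5.51386221e-04  1.97044914e+00] [ 0.47842484 -0.51019762 -0.68505001] 45.96324501873733
blue z 96.70993087924897 n 9512
slope [0.00087117 0.00037416]
disc centre [533.79816377 159.01563602] rel tool [0.28975337 0.22165918] 404 1.2249121350339678
```

View pics/w14c.png

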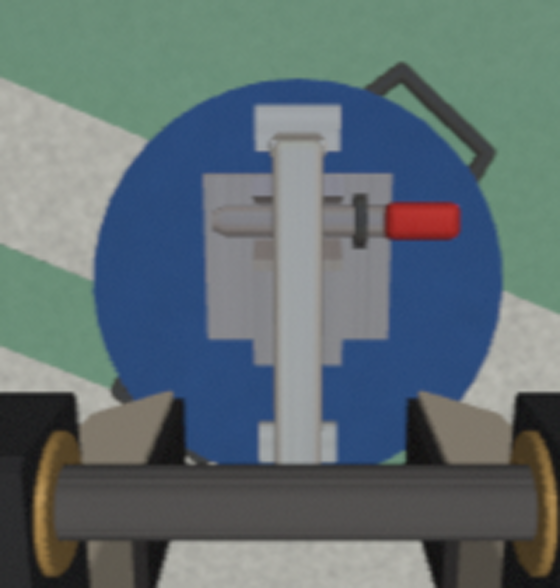

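The pin is parked square in the notch and the disc hasn't moved. Descending onto the handle.

Call:
servo_tool(
  angular=[
    [0, 0, 0],
    [0, 0, 0],
    [0, 0, 0],
    [0, 0, 0],
    [0, 0, 0],
    [0, 0, 0],
    [0, 0, 0],
  ],
  slide=[
    [0.3, 0, -20],
    [0.3, 0, -45],
    [0.3, 0, -65],
    [0.3, 0, -80],
    [0.3, 0, -87],
    [0.3, 0, -89],
    [0.3, 0, -89],
  ],
  grip=[0, 0, 0, 0, 0, 0, 0],
)

```text
time: 21.65
tool_pos: [534.4, 158.9, 148.6]
tcp_rot: [-3.141, -0.0, 1.973]
contact_force: [0.5, 0.0, 0.8]
grip_width: 46.3
```

Call:
servo_tool(
  angular=[
    [0, 0, 0],
    [0, 0, 0],
    [0, 0, 0],
    [0, 0, 0],
    [0, 0, 0],
    [0, 0, 0],
    [0, 0, 0],
    [0, 0, 0],
    [0, 0, 0],
  ],
  slide=[
    [0, 0, 0],
    [0, 0, 0],
    [0, 0, 0],
    [0, 0, 0],
    [0, 0, 0],
    [0, 0, 0],
    [0, 0, 0],
    [0, 0, 0],
    [0, 0, 0],
  ],
  grip=[-0.3, -0.5, -0.6, -0.7, -0.8, -1, -1, -1, -1],
)

```text
time: 22.4
tool_pos: [534.5, 158.9, 149.1]
tcp_rot: [3.141, 0.0, 1.974]
contact_force: [-2.1, 0.2, 3.8]
grip_width: 13.7
```

Call:
servo_tool(
  angular=[
    [0, 0, 0],
    [0, 0, 0],
    [0, 0, 0],
    [0, 0, 0],
    [0, 0, 0],
    [0, 0, 0],
  ],
  slide=[
    [-0.4, 0, 0],
    [-0.4, 0, 0.5],
    [-0.4, 0, 1],
    [-0.4, 0, 1.5],
    [-0.4, 0, 2],
    [-0.4, 0, 2],
  ],
  grip=[-1, -1, -1, -1, -1, -1],
)

```text
time: 22.9
tool_pos: [533.6, 158.9, 150.3]
tcp_rot: [-3.141, -0.0, 1.974]
contact_force: [0.2, -1.2, -4.3]
grip_width: 13.7
```

Call:
servo_tool(
  angular=[
    [0, 0, 0],
    [0, 0, 0],
    [0, 0, 0],
    [0, 0, 0],
    [0, 0, 0],
    [0, 0, 0],
  ],
  slide=[
    [0, 0, 1],
    [0, 0, 2],
    [0, 0, 3],
    [0, 0, 4],
    [0, 0, 4],
    [0, 0, 4],
  ],
  grip=[-1, -1, -1, -1, -1, -1],
)

```text
time: 23.4
tool_pos: [534.0, 158.9, 154.9]
tcp_rot: [3.141, 0.0, 1.974]
contact_force: [-0.2, -0.3, -3.5]
grip_width: 13.8
```

The force is about 4 N, so only the cover and pin are being lifted. Continuing straight up gently.

Call:
servo_tool(
  angular=[
    [0, 0, 0],
    [0, 0, 0],
    [0, 0, 0],
    [0, 0, 0],
    [0, 0, 0],
    [0, 0, 0],
    [0, 0, 0],
    [0, 0, 0],
    [0, 0, 0],
    [0, 0, 0],
  ],
  slide=[
    [0, 0, 2],
    [0, 0, 5],
    [0, 0, 9],
    [0, 0, 13],
    [0, 0, 17],
    [0, 0, 21],
    [0, 0, 25],
    [0, 0, 29],
    [0, 0, 32],
    [0, 0, 33],
  ],
  grip=[-1, -1, -1, -1, -1, -1, -1, -1, -1, -1],
)

```text
time: 24.23
tool_pos: [534.2, 159.0, 188.4]
tcp_rot: [3.141, 0.0, 1.974]
contact_force: [0.8, -0.4, -3.0]
grip_width: 13.5
```

Call:
servo_tool(
  angular=[
    [0, 0, 0],
    [0, 0, 0],
    [0, 0, 0],
    [0, 0, 0],
    [0, 0, 0],
    [0, 0, 0],
    [0, 0, 0],
    [0, 0, 0],
    [0, 0, 0],
    [0, 0, 0],
  ],
  slide=[
    [0, 0, 3],
    [0, 0, 7],
    [0, 0, 12],
    [0, 0, 17],
    [0, 0, 22],
    [0, 0, 27],
    [0, 0, 32],
    [0, 0, 36],
    [0, 0, 39],
    [0, 0, 40],
  ],
  grip=[-1, -1, -1, -1, -1, -1, -1, -1, -1, -1],
)

```text
time: 25.07
tool_pos: [534.2, 158.9, 228.4]
tcp_rot: [3.141, 0.0, 1.974]
contact_force: [-0.1, 0.3, -2.3]
grip_width: 13.7
```

Call:
servo_tool(
  angular=[
    [0, 0, 0],
    [0, 0, 0],
    [0, 0, 0],
    [0, 0, 0],
    [0, 0, 0],
    [0, 0, 0],
    [0, 0, 0],
    [0, 0, 0],
  ],
  slide=[
    [0, 0, 3],
    [0, 0, 7],
    [0, 0, 12],
    [0, 0, 16],
    [0, 0, 19],
    [0, 0, 20],
    [0, 0, 20],
    [0, 0, 20],
  ],
  grip=[-1, -1, -1, -1, -1, -1, -1, -1],
)

```text
time: 25.73
tool_pos: [533.9, 158.9, 247.7]
tcp_rot: [-3.142, -0.0, 1.974]
contact_force: [-1.1, 0.4, -3.1]
grip_width: 13.7
```

```bash
python3 lid.py w15
python3 - <<'E'
from h import *
c=dict(np.load('cap_wrist.npz'))
cv2.imwrite('pics/w15c.png',cv2.resize(c['img'][80:290,150:350],None,fx=2.8,fy=2.8,interpolation=cv2.INTER_CUBIC))
for n in ['side','scene']:
    c=cap(n); i=c['img'][80:220,150:330] if n=='side' else c['img'][120:270,220:400]
    cv2.imwrite(f'pics/{n}15.png',cv2.resize(i,None,fx=4,fy=4,interpolation=cv2.INTER_CUBIC))
E
```

```text
25.7333 [533.89023682 158.88636526 247.65101439] [-3.14150840e+00 -4.05575581e-05  1.97368128e+00] [-1.13851238  0.447758   -3.09726293] 13.685672568448602
blue z 195.20065307169344 n 10564
slope [ 0.00089847 -0.00075796]
disc centre [533.72653095 158.5195205 ] rel tool [-0.16370587 -0.36684477] 406 0.6947696799531755
```

View pics/w15c.png

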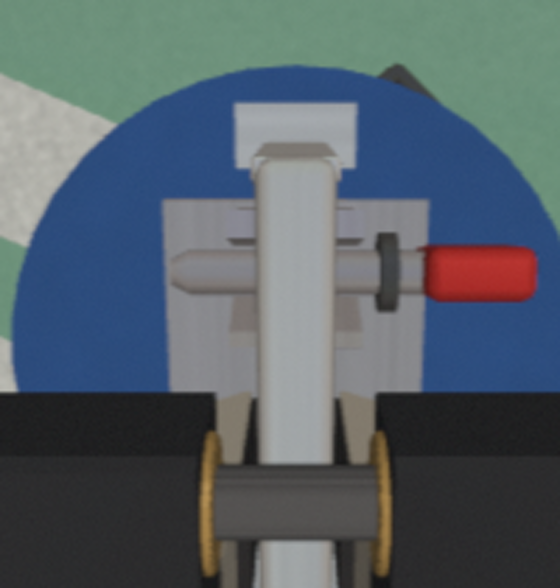

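View pics/side15.png

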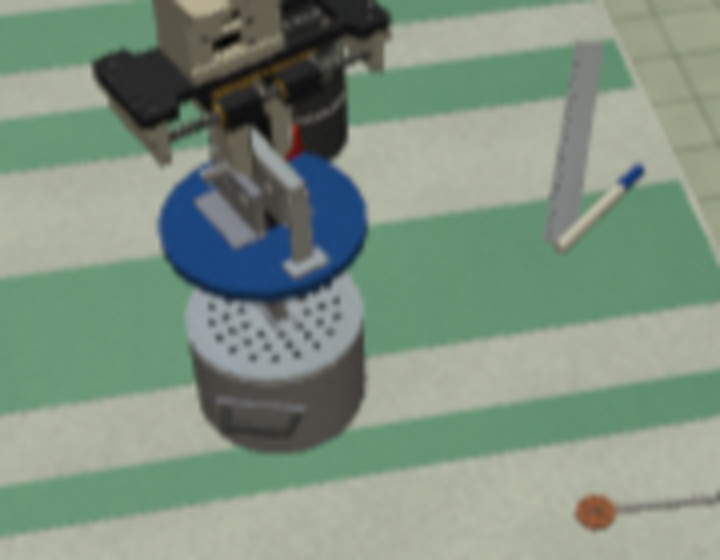

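View pics/scene15.png

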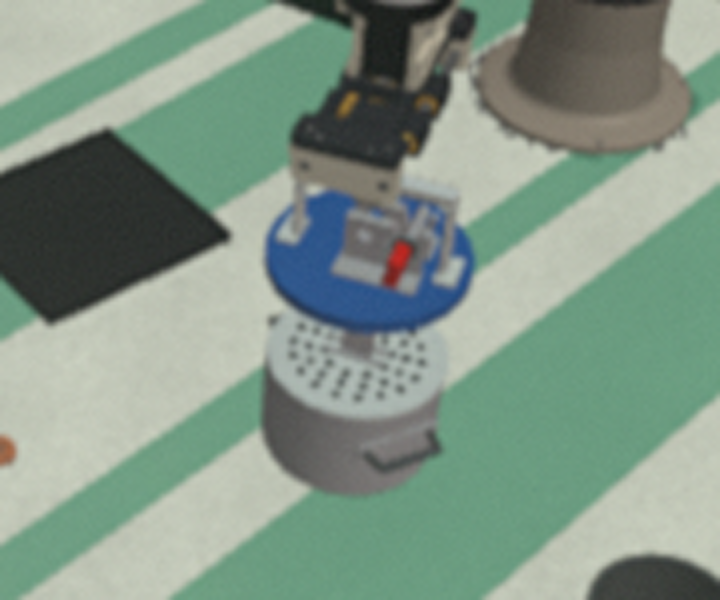

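The cover is up and level (slope about 0.1%), at 192 mm above the bench, which is 98 mm above its rest. The strainer lid sits on the pot with its perforated face level, and the pin is in its notch. Handing in.

Run:
```python
from h import *
o=bot.get_obs();print(o['time'],o['tool_pos'],o['contact_force'],o['grip_width'],abs(o['dq']).max())
print(bot.close_job())
```

```text
25.8833 [533.82583189 158.87458832 247.48458253] [-0.22804111  1.26605626 -3.45386061] 13.565780149047088 0.0009024190440775019
the job is handed in; nothing more can be done
None
```

The job is done and handed in at 25.9 s of the 58 s allowed. `bot.close_job()` gives no verdict, so these results rest on my own checks.

I carried the pinned lid set by its handle to the pot and lowered it slowly. It seated with the plate top at 96.7 mm, against 97 mm expected. I then drew the pin 54 mm out, laid it in the notch and let go, and lifted the cover alone straight up.

**Last checks before handing in:**
- **Cover:** held about 98 mm above its rest, level to about 0.1°, and under 1 mm sideways from where it was seated. The arm was still (joint speeds at most 0.001 rad/s).
- **Load:** 3–4 N throughout the lift, which is the cover and pin without the strainer lid.
- **Strainer lid and pin:** the pictures show the strainer lid seated flat in the pot and the pin lying parallel in its notch. I judged both by eye and did not measure them after the lift.
- **Bystanders:** the arm stayed well clear of the pipe, the cans and the gauge. I did not measure them again at the end.

**Disagreements:** the scene and side cameras put the pot centre 2–4 mm away from the wrist camera's figure. I used the wrist camera, and the lid went home without side load.

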